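Slide the ink carton to its parking outline and tip it flat

TASK

Before the cart is rolled away, park the spare ink carton lying down in the yellow taped outline: push it low to slide it, still standing, until the bottom edge of its leading broad face is just over the outline edge nearest to it, and let it stand there a moment; then push it near its top so that it tips forward and comes to lie on that face wholly within the outline (being over the tape is fine). Only push the carton, never lift or carry it, and leave the vase, the flashlight and the phone stand standing where they are.

Things in the scene. Friction and masses are not known exactly. Their poses are not given: they have to be found in the camera images.
- zone: yellow taped rectangle flat on the black cart top (slid over freely), 150 mm (its x) by 112 mm (its y) over the outer edges of the 8 mm tape; origin at its centre at z = 0; its x points the way the carton must slide and fall, z up. Near edge at x = -75 mm; parked carton's bottom edge ideally at x = -52 mm
- carton: loose white ink carton with blue band, standing, 50 mm thick (x), 72 wide (y), 105 tall (z), 0.15-0.31 kg, origin at centre of underside. Its +x broad face leads: it looks to the outline (within 0.12 rad), 40-70 mm short of it, up to 12 mm to the side, and must end underneath. Pushed below 40 mm height it slides, above 75 mm it tips; falls by itself beyond 0.45 rad of lean
- foot_left (a point): bottom left (+y) corner of the carton's leading face (at 25, 36, 0 mm in the carton's frame)
- foot_right (a point): bottom right (-y) corner of the carton's leading face (at 25, -36, 0 mm)
- top_left (a point): top left (+y) corner of the carton's leading face (at 25, 36, 105 mm)
- top_right (a point): top right (-y) corner of the carton's leading face (at 25, -36, 105 mm)
- vase: squat empty white ceramic vase, loose, 90 mm across, 92 mm tall, origin at the centre of its underside; stands about 140 mm to the -y side of the outline's centre line. Leave alone
- flashlight: red aluminium flashlight standing on its 40 mm wide lens, loose, 131 mm tall, origin at the centre of its underside; stands about 165 mm beyond the outline's centre in the fall direction. Leave alone
- phone_stand: clear acrylic phone stand, loose, 75 by 70 mm foot, 97 mm tall, origin at the centre of its underside; stands about 165 mm to the -y side of the carton. Leave alone
- clipboard: clipboard with a chrome spring clip, fixed, lying flat, 230 by 160 mm, board 4 mm thick, clip up to 16 mm high; origin at the centre of its underside, about 215 mm to the +y side of the outline's centre line
There are look-alikes about, which are no part of the job. What is shaped like the carton but black, brown or orange is not meant.

How it is judged:
On the way:
1. the carton stands still and upright with its leading bottom edge just over the outline's near edge (0 to 45 mm past it) (x of foot_left in the frame of zone between -0.076 and -0.03 m and x of foot_right in the frame of zone between -0.076 and -0.03 m and angle between carton's own z axis and vertical below 0.06 rad and linear speed of carton below 0.03 m/s), for 0.2 s.
At the end, for the whole second after the job is handed in: the carton lies at rest on its leading face (within 0.1 rad of flat), all four corners of that face within the outline's outer edge (2 mm tolerance); vase, flashlight and phone stand upright and within 15 mm of where they stood (x of foot_left in the frame of zone between -0.077 and 0.077 m and y of foot_left in the frame of zone between -0.058 and 0.058 m and x of foot_right in the frame of zone between -0.077 and 0.077 m and y of foot_right in the frame of zone between -0.058 and 0.058 m and x of top_left in the frame of zone between -0.077 and 0.077 m and y of top_left in the frame of zone between -0.058 and 0.058 m and x of top_right in the frame of zone between -0.077 and 0.077 m and y of top_right in the frame of zone between -0.058 and 0.058 m and angle between carton's own x axis and vertical above 3.04 rad and linear speed of carton below 0.01 m/s and height (world z) of carton below 0.034 m and distance of each of vase, flashlight, phone_stand from where it was at the start of the episode below 0.015 m and angle between each of vase, flashlight, phone_stand's own z axis and vertical below 0.1 rad); the robot touches nothing.
It fails at once if the carton is lifted or carried: underside more than 12 mm up while upright, or its origin higher than 45 mm at any time (height (world z) of carton above 0.045 m or (height (world z) of carton above 0.012 m and angle between carton's own z axis and vertical below 0.2 rad)).
It fails at once if the carton is tipped by a push low down instead of near its top (fingers pressing on its lower half while it leans) (angle between carton's own z axis and vertical between 0.2 and 0.5 rad and contact force between the fingers and carton above 0.2 N and height (world z) of the grasp point below 0.065 m).
It fails at once if the vase is knocked over or pushed away (more than 15 mm) (distance of vase from where it was at the start of the episode above 0.015 m or angle between vase's own z axis and vertical above 0.2 rad).
It fails at once if the flashlight is knocked over or pushed away (more than 15 mm) (distance of flashlight from where it was at the start of the episode above 0.015 m or angle between flashlight's own z axis and vertical above 0.2 rad).
It fails at once if the phone stand is knocked over or pushed away (more than 15 mm) (distance of phone_stand from where it was at the start of the episode above 0.015 m or angle between phone_stand's own z axis and vertical above 0.2 rad).
It also fails if it takes over 48 s, if anything falls off the work surface, if the arm or the gripper's body presses on something with over 40 N, if the wrist force passes 120 N, or if a joint passes its speed limit or range.

ROBOT

A 6-joint arm with a two-finger parallel gripper is mounted at the origin on the work surface. World frame = base frame: x ahead of the robot, y to its left, z up, the work surface at z = 0. Lengths are in m, angles in rad, forces in N, time in s.
With the tool pointing down it reaches from about 0.25 to 0.775 m from the base axis. Payload 4 kg.
Tool frame: the origin (TCP) lies at the very end of the fingers, on their centre line; the grasp point (between the pads) lies 19 mm behind it; z points along the fingers, y is the line along which they close (so a half turn about z gives the same grasp; the last joint's range is limited). The gripper opens to 94 mm and grips with 3 to 60 N. Pads are 16 mm wide; open, the fingers measure 119 mm over their backs; the gripper's body (75 mm by 177 mm) begins 78 mm behind the grasp point.
Start: joints at [1.051, 0.087, 1.371, -0, 1.684, -0.103], TCP at [0.223, 0.503, 0.172] pointing down, gripper open.
Joint ranges: [-3.1, 3.1], [-0.76, 2.03], [0.27, 2.55], [-1.08, 4.22], [0.17, 2.65], [-2.57, 2.57]. Speed limits (rad/s): [2.79, 2.79, 3.14, 3.14, 3.14, 3.14].

INTERFACE

Orientations are given as [roll, pitch, yaw] about the fixed x, y, z axes, in that order (R = Rz(yaw) Ry(pitch) Rx(roll)).
In Python, from bench import robot gives the robot as it stands. The module is installed in compiled form; this text tells all that it offers.
- The arm moves only by the tool move_arm, never from a script. Its argument "deltas" is one flat list of numbers, 7 for each row, row after row: the turn, a rotation vector about the tool's x, y, z in rad, then the shift along the tool's x, y, z in cm, then the closure, from -1 (fully open) to 1 (shut). A call has 1 to 8 rows; each row is the pose to reach, as a shift and turn from the pose commanded when the call began, along the tool's axes at that moment; what a row does not reach only later rows make up. A row lasts 1/10 s, in which the tool goes at most 50 mm and 8.59 degrees, less where a joint would pass 70% of its speed; a pose out of reach is approached as far as the arm can. A call with a gripper value outside its range is refused whole. The fingers move at their own pace and stop on an object; the grip force is fixed at half the most. Time passes only in rows, so rows that repeat a pose let the fingers close. It gives the time, the measured TCP pose, the force, the opening and the grip force at its end, in the units of the state.
- robot.get_obs(): the state, without advancing time (a new reading comes with each control period).
- robot.snapshot(name): name is "side" or "top" or "wrist"; returns a dict with "image" (384x512x3 uint8, red, green, blue), "depth" (384x512 float32, m along the optical axis (not along the pixel's ray), 0 where there is no reading), "fov_y" (degrees; the focal length in pixels is half the picture's height over the tangent of half this angle, whatever the lens; pixels are square), "cx", "cy" (the principal point, pixels), "origin" and "orientation" of the camera in the world; the wrist camera has in their place "T_tool_cam" (4x4, takes a point from camera to tool coordinates, whose origin is the TCP and whose axes are the flange's). Camera axes: x right, y up, looking along -z (the intrinsics and any distortion apply to the point x, -y, -z); pixel columns grow to the right and rows downward; lengths in m; the calibration is good to about 2 mm. A picture is of the moment at which its call begins: read the wrist's pose just before it.
- robot.close_job(): hands the job in; it is judged then, once.
The state is a dict: "time": time; "joint_positions": joint angles; "qvel": joint speeds; "joint_torque": joint torques, N m; "tool_pos": TCP position; "ee_rot": TCP orientation; "wrist_force": force on the tool from outside, world axes, zero at the start; "wrist_torque": the same for the moment, N m; "width": finger opening in m; "finger_force": force on a finger pad.
Only numpy, scipy, OpenCV 4.12 (cv2) and the standard library are available. Lean on these libraries where they do the work, as an engineer would, in place of code of your own. Each camera call takes 0.05 s, during which the arm holds its last target. There are 200 camera calls.

## Working session

There is one attempt and no reset: what is moved stays moved. The work goes in short steps, Python scripts to look and compute and a tool call to move; the robot and the scene stay as the last step left them, time stands still between calls to the robot, and variables do not carry over. Pictures are saved under pics/ and viewed, at most 10 in all, crops included, and the job is handed in when it is done.

Besides the shell and the picture viewer there is one more tool, called after "Call:" as name(argument=value, ...) on one line, values as JSON. move_arm: Moves the arm, as the interface text tells. Its arguments: {"type":"object","properties":{"deltas":{"type":"array","items":{"type":"number"}}},"required":["deltas"]}

```bash
mkdir -p pics
cat > h.py <<'E'
import numpy as np, cv2
from scipy.spatial.transform import Rotation as R
def snap(robot,name,tag):
    s=robot.snapshot(name); cv2.imwrite(f'pics/{tag}.png',cv2.cvtColor(s['image'],cv2.COLOR_RGB2BGR))
    np.savez(f'{tag}.npz',**{k:v for k,v in s.items()}); return s
def rot(o):
    o=np.array(o,float)
    return o if o.shape==(3,3) else (R.from_quat(o) if o.size==4 else R.from_euler('xyz',o)).as_matrix()
def rays(s,uv):
    f=192/np.tan(np.radians(float(s['fov_y']))/2); uv=np.atleast_2d(uv).astype(float)
    d=np.c_[(uv[:,0]-s['cx'])/f,-(uv[:,1]-s['cy'])/f,-np.ones(len(uv))]
    return np.array(s['origin'],float), d@rot(s['orientation']).T
def plane(s,uv,z):
    o,d=rays(s,uv); return o+d*((z-o[2])/d[:,2])[:,None]
def pts(s,uv):
    o,d=rays(s,uv); uv=np.atleast_2d(uv).astype(int)
    return o+d*s['depth'][uv[:,1],uv[:,0]][:,None]
E
python3 - <<'E'
from h import *
from bench import robot
for n in('top','side'):
    s=snap(robot,n,n+'0'); print({k:v for k,v in s.items() if k not in('image','depth')})
print(robot.get_obs())
E
```

```text
{'fov_y': 49.68534210326204, 'cx': 257.0971383895422, 'cy': 190.99129606309455, 'origin': array([ 0.45401012, -0.02549852,  1.05811809]), 'orientation': array([ 0.14963514, -0.00229681, -1.5640423 ])}
{'fov_y': 52.212372439633725, 'cx': 259.0268976263283, 'cy': 192.30012251857656, 'origin': array([ 0.53733387, -0.73341239,  0.6244675 ]), 'orientation': array([ 0.94346265,  0.02304894, -0.09725781])}
{'time': 0.1, 'joint_positions': array([ 1.05091895e+00,  8.79334541e-02,  1.37206916e+00, -2.17462923e-05,
        1.68358936e+00, -1.03126649e-01]), 'qvel': array([-0.00026129, -0.00114367, -0.00321879, -0.00093458,  0.00023567,
        0.00045578]), 'joint_torque': array([ 2.19525493e-03, -3.41251230e+01, -3.03302979e+01,  7.20100547e-02,
        3.04641528e-02, -1.09172659e-04]), 'tool_pos': array([0.22238799, 0.50243762, 0.17050989]), 'ee_rot': array([-3.13960173e+00, -1.84319574e-04,  2.72483932e+00]), 'wrist_force': array([0.15267979, 0.40466749, 0.03157742]), 'wrist_torque': array([0.01092199, 0.03451231, 0.0642201 ]), 'finger_force': 0.0, 'width': 0.09429517189335487}
```

View pics/top0.png

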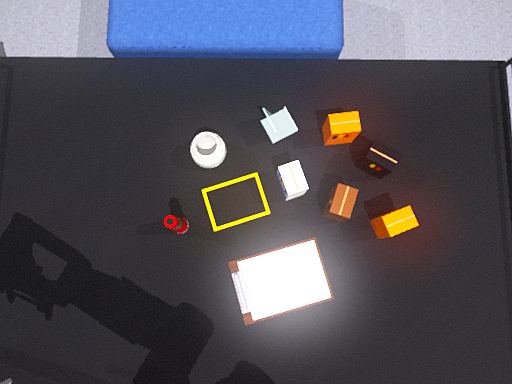

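View pics/side0.png

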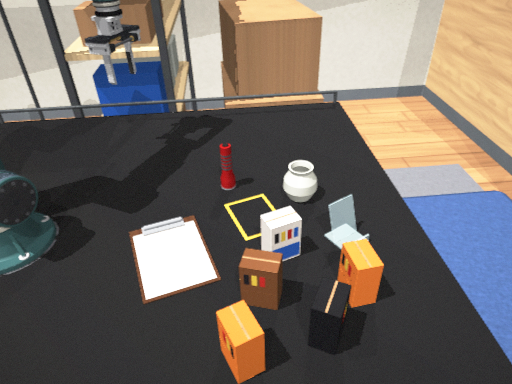

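The top view shows the zone at (236,201), the flashlight at (178,225), the vase at (208,149) and the stand at (279,124). Candidates for the carton are white (292,180), brown (342,201), black (380,160) and orange (342,128) and (400,222). I choose the white one with the blue band, next to the outline.

```bash
cat > m.py <<'E'
from h import *
def zone(s):
    h=cv2.cvtColor(s['image'],cv2.COLOR_RGB2HSV); m=cv2.inRange(h,(25,150,120),(35,255,255))
    m[:165]=0;m[240:]=0;m[:,195:196]=0;m[:,:195]=0;m[:,278:]=0
    c=max(cv2.findContours(m,cv2.RETR_EXTERNAL,cv2.CHAIN_APPROX_NONE)[0],key=cv2.contourArea)
    p=plane(s,c[:,0],0)
    r=cv2.minAreaRect((p[:,:2]*1000).astype(np.float32)); return r
def tops(s,z,lo=250,hi=325,u0=160,u1=225,zl=(.095,.115)):
    # points on horizontal face in height band, inside a pixel window
    v,u=np.mgrid[u0:u1,lo:hi]; uv=np.c_[u.ravel(),v.ravel()]
    p=pts(s,uv); k=(p[:,2]>zl[0])&(p[:,2]<zl[1]); return p[k],uv[k]
E
python3 - <<'E'
from m import *
s=dict(np.load('top0.npz'))
r=zone(s); print('zone',r, cv2.boxPoints(r).round(1).tolist())
p,uv=tops(s,.105); print(len(p),np.median(p[:,2]),p[:,:2].min(0),p[:,:2].max(0))
q=plane(s,uv,.105)
rc=cv2.minAreaRect((q[:,:2]*1000).astype(np.float32));print('carton top depth',rc)
# white mask
img=s['image'].astype(int); 
m=((img.min(2)>110)*255).astype(np.uint8); m[:,:265]=0;m[:,325:]=0;m[:150]=0;m[225:]=0
c=max(cv2.findContours(m,cv2.RETR_EXTERNAL,cv2.CHAIN_APPROX_NONE)[0],key=cv2.contourArea)
print(cv2.boundingRect(c),cv2.minAreaRect((plane(s,c[:,0],.105)[:,:2]*1000).astype(np.float32)))
for n,u in dict(vase=(208,150),fl=(170,222),ps=(280,125)).items():
    print(n,pts(s,[u])[0].round(3))
crop=cv2.resize(s['image'][100:260,150:350],(800,640)[:2])
cv2.imwrite('pics/crop.png',cv2.cvtColor(cv2.resize(s['image'][120:250,160:330],(780,596),interpolation=cv2.INTER_CUBIC),cv2.COLOR_RGB2BGR))
E
```

```text
zone ((587.1653442382812, 28.802658081054688), (114.13761901855469, 151.7705841064453), 18.244911193847656) [[509.20001220703125, 83.0], [556.7000122070312, -61.099998474121094], [665.0999755859375, -25.399999618530273], [617.5999755859375, 118.69999694824219]]
658 0.10365268465447125 [ 0.59149153 -0.14550118] [ 0.67238306 -0.07758415]
carton top depth ((631.54052734375, -111.18669128417969), (72.36639404296875, 50.59135818481445), 19.29475975036621)
(277, 160, 32, 41) ((625.19775390625, -107.57987213134766), (83.62551879882812, 61.553466796875), 18.8743839263916)
vase [0.719 0.101 0.008]
fl [0.523 0.168 0.128]
ps [ 0.79  -0.086  0.003]
```

View pics/crop.png

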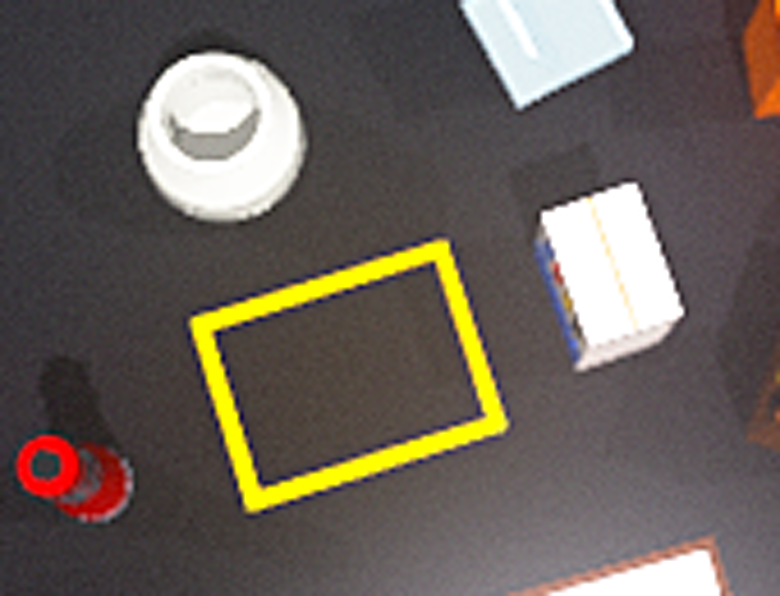

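The crop confirms it: the white carton, with its blue band facing the outline, at full-picture pixel (292,180). The outline is upright and clear. Next I check the clearance behind the carton and work out the approach.

```bash
cat > g.py <<'E'
from h import *
Z0=np.array([.5872,.0288]); zx=np.array([-.313,.950]); zx/=np.linalg.norm(zx); zy=np.array([-zx[1],zx[0]])
def toz(p): d=np.asarray(p)[...,:2]-Z0; return np.stack([d@zx,d@zy],-1)
def fromz(x,y): return Z0+x*zx+y*zy
def delta(obs,x,y,z,tilt):
    """shift (cm) and rotvec in tool axes from measured pose to zone pose with tip-forward tilt"""
    yaw=np.arctan2(zx[1],zx[0])
    Rt=(R.from_euler('xyz',[np.pi,0,yaw])*R.from_rotvec([0,tilt,0]))
    Rc=R.from_euler('xyz',obs['ee_rot'])
    t=np.r_[fromz(x,y),z]-obs['tool_pos']
    return Rc.inv().apply(t)*100,(Rc.inv()*Rt).as_rotvec()
E
python3 - <<'E'
from g import *
from bench import robot
s=dict(np.load('top0.npz'))
v,u=np.mgrid[100:250,150:440]; uv=np.c_[u.ravel(),v.ravel()]
p=pts(s,uv); k=p[:,2]>.03; p=p[k];uv=uv[k]; q=toz(p)
for n,(a,b,c,d) in dict(carton=(265,320,155,205),brown=(325,362,180,225),black=(355,402,140,182),orange=(320,365,105,150),or2=(365,425,200,245),stand=(255,300,100,145),vase=(185,230,125,170),fl=(160,192,210,238)).items():
    k=(uv[:,0]>a)&(uv[:,0]<b)&(uv[:,1]>c)&(uv[:,1]<d)
    print(n,q[k].min(0).round(3),q[k].max(0).round(3),p[k,2].max().round(3))
o=robot.get_obs()
print(delta(o,-.21,.0017,.20,0))
E
```

```text
carton [-0.173 -0.035] [-0.01   0.143] 1.058
brown [-0.281  0.045] [-0.01   0.143] 1.058
black [-0.408 -0.024] [-0.01   0.143] 1.058
orange [-0.346 -0.118] [-0.01   0.143] 1.058
or2 [-0.387  0.143] [-0.01  0.2 ] 1.058
stand [-0.165 -0.189] [-0.01   0.143] 1.058
vase [-0.019 -0.183] [0.068 0.143] 1.058
fl [-0.01  -0.003] [0.167 0.143] 1.058
(array([-66.48734474, -44.24032559,  -2.87319245]), array([-1.95068444e-03,  6.58513315e-04,  8.35770034e-01]))
```

Call:
move_arm(deltas=[0,0,0.1,-2,-1.5,-2,-0.5,0,0,0.2,-6,-4,-3,0.15,0,0,0.3,-10,-6.5,-3,0.15,0,0,0.4,-14,-9,-3,0.15,0,0,0.5,-18,-12,-3,0.15,0,0,0.6,-22,-14.5,-3,0.15,0,0,0.7,-26,-17,-3,0.15,0,0,0.836,-30,-20,-3,0.15])

```text
time: 0.9
tool_pos: [0.4165, 0.197, 0.2011]
ee_rot: [-3.141, -0.0, 1.884]
wrist_force: [1.2, -0.0, 0.1]
width: 0.04
finger_force: 0.0
```

Run:
```python
from g import *
from bench import robot
s=dict(np.load('top0.npz'))
v,u=np.mgrid[100:250,150:440]; uv=np.c_[u.ravel(),v.ravel()]
p=pts(s,uv); k=(p[:,2]>.03)&(p[:,2]<.2); p=p[k];uv=uv[k]; q=toz(p)
for n,(a,b,c,d) in dict(carton=(265,320,155,205),brown=(325,362,180,225),black=(355,402,140,182),orange=(320,365,105,150),or2=(365,425,200,245),stand=(255,300,100,145),vase=(185,230,125,170),fl=(160,192,210,238)).items():
    k=(uv[:,0]>a)&(uv[:,0]<b)&(uv[:,1]>c)&(uv[:,1]<d)
    print(n,q[k].min(0).round(3),q[k].max(0).round(3),p[k,2].max().round(3))
o=robot.get_obs()
print(o['tool_pos'],o['ee_rot'],o['width'],delta(o,-.21,.0017,.20,0))
```

```text
carton [-0.173 -0.035] [-0.121  0.037] 0.109
brown [-0.281  0.045] [-0.201  0.131] 0.109
black [-0.408 -0.024] [-0.324  0.059] 0.109
orange [-0.346 -0.118] [-0.267 -0.057] 0.109
or2 [-0.387  0.146] [-0.311  0.2  ] 0.109
stand [-0.165 -0.189] [-0.132 -0.118] 0.098
vase [-0.019 -0.183] [ 0.068 -0.098] 0.094
fl [ 0.132 -0.003] [0.167 0.034] 0.134
[0.416526   0.19699383 0.2011049 ] [-3.14126567e+00 -2.74301337e-04  1.88432749e+00] 0.04004676859335727 (array([-42.26396454,  10.97755343,   0.09530776]), array([-0.00032633, -0.00027508, -0.00474165]))
```

Call:
move_arm(deltas=[0,0,0,-3,1,0,0.15,0,0,0,-7.5,2,0,0.15,0,0,0,-12,3,0,0.15,0,0,0,-16.5,4.5,0,0.15,0,0,0,-21,6,0,0.15,0,0,0,-25.5,7,0,0.15,0,0.05,0,-30,8.5,0,0.15,0,0.1,-0.005,-34,9.5,0,0.15])

```text
time: 1.7
tool_pos: [0.6133, -0.096, 0.201]
ee_rot: [3.141, -0.102, 1.894]
wrist_force: [1.4, 0.3, 0.9]
width: 0.0401
finger_force: 0.0
```

Run:
```python
from g import *
from bench import robot
o=robot.get_obs()
print(o['tool_pos'],o['ee_rot'],o['width'],delta(o,-.21,-.001,.18,.15))
```

```text
[ 0.61334236 -0.0959891   0.20099795] [ 3.14119916 -0.10230645  1.89433665] 0.040086351009278806 (array([-8.50850487,  1.47765652,  1.23788842]), array([-0.00026939,  0.04769241,  0.00523548]))
```

Call:
move_arm(deltas=[0,0.03,0,-3,0.5,0,0.15,0,0.048,0.005,-6,1,0.5,0.15,0,0.048,0.005,-8,1.48,1,0.15,0,0.048,0.005,-8.5,1.48,1.24,0.15,0,0.048,0.005,-8.5,1.48,1.24,0.15])

```text
time: 2.2
tool_pos: [0.6524, -0.1691, 0.179]
ee_rot: [-3.139, -0.15, 1.888]
wrist_force: [0.5, 1.2, -0.7]
width: 0.04
finger_force: 0.0
```

Run:
```python
from g import *
from bench import robot
o=robot.get_obs(); snap(robot,'side','side1')
print(o['tool_pos'],o['ee_rot'],toz(o['tool_pos']),delta(o,-.21,-.001,.028,.15),delta(o,-.19,-.001,.028,.15))
```

```text
[ 0.65244221 -0.16909878  0.17898699] [-3.13882218 -0.15034782  1.88764764] [-2.08375793e-01 -3.77779834e-05] (array([-2.42196692,  0.13774385, 14.90373946]), array([-0.00255779, -0.00034977, -0.00140506])) (array([-0.44453084,  0.1357307 , 15.20330996]), array([-0.00255779, -0.00034977, -0.00140506]))
```

View pics/side1.png

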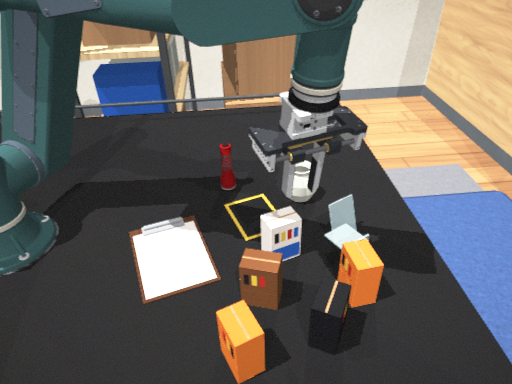

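The side view shows the gripper behind and above the white carton (281,235), long axis across the push direction. The brown decoy (262,278) stays behind it. I descend now.

Call:
move_arm(deltas=[0,0,0,-1.2,0.1,2,0.15,0,0,0,-1.8,0.14,5,0.15,0,0,0,-2,0.14,8,0.15,0,0,0,-2.2,0.14,11,0.15,0,0,0,-2.4,0.14,13.5,0.15,0,0,0,-2.4,0.14,14.9,0.15,0,0,0,-2.4,0.14,14.9,0.15])

```text
time: 2.95
tool_pos: [0.6533, -0.1682, 0.0283]
ee_rot: [-3.138, -0.151, 1.89]
wrist_force: [-1.1, 0.0, -0.1]
width: 0.0397
finger_force: 0.0
```

Run:
```python
from g import *
from bench import robot
o=robot.get_obs()
print(o['tool_pos'],o['ee_rot'],o['wrist_force'],toz(o['tool_pos']))
for x in(-.185,-.18,-.175,-.135,-.11): print(x,delta(o,x,-.001,.028,.15)[0].round(2))
```

```text
[ 0.65333477 -0.16815382  0.02826173] [-3.13839986 -0.15082213  1.89003415] [-1.13091733  0.01873427 -0.05947128] [-0.2077576 -0.0011812]
-0.185 [ 2.25 -0.01  0.37]
-0.18 [ 2.74 -0.01  0.44]
-0.175 [ 3.23 -0.01  0.52]
-0.135 [ 7.19 -0.01  1.12]
-0.11 [ 9.66 -0.    1.49]
```

Call:
move_arm(deltas=[0,0,0,1.2,0,0.19,0.15,0,0,0,2.2,0,0.34,0.15,0,0,0,2.6,0,0.4,0.15,0,0,0,3,0,0.46,0.15,0,0,0,3.5,0,0.54,0.15,0,0,0,4,0,0.62,0.15,0,0,0,4.5,0,0.7,0.15,0,0,0,4.8,0,0.75,0.15])

```text
time: 3.75
tool_pos: [0.6397, -0.1238, 0.0297]
ee_rot: [-3.142, -0.148, 1.889]
wrist_force: [0.4, -1.4, 0.8]
width: 0.0401
finger_force: 0.5
```

```bash
cat > c.py <<'E'
from g import *
from bench import robot
import sys
o=robot.get_obs(); s=snap(robot,'top',sys.argv[1])
v,u=np.mgrid[150:230,190:330]; uv=np.c_[u.ravel(),v.ravel()]; p=pts(s,uv)
h=cv2.cvtColor(s['image'],cv2.COLOR_RGB2HSV)[uv[:,1],uv[:,0]]
z=toz(p); k=(p[:,2]>.097)&(p[:,2]<.112)&(h[:,2]>150)&(h[:,1]<60)&(abs(z[:,1])<.06)&(z[:,0]>-.18)
q=z[k]
print('n',k.sum(),q.min(0).round(3),q.max(0).round(3)); 
if k.sum()>5: print(cv2.minAreaRect((q*1000).astype(np.float32)))
print(o['tool_pos'],o['wrist_force'],toz(o['tool_pos']))
E
python3 c.py top1
python3 - <<'E'
from g import *
from bench import robot
o=robot.get_obs()
for x in(-.13,-.12,-.115,-.11): print(x,delta(o,x,-.001,.028,.15)[0].round(2))
E
```

```text
n 493 [-0.167 -0.035] [-0.1    0.037]
((-133.20315551757812, 1.2454948425292969), (66.97023010253906, 72.25357818603516), 0.25631704926490784)
[ 0.63968498 -0.12378889  0.02966905] [ 0.401338   -1.39599918  0.83014624] [-0.16134941 -0.00209992]
-0.13 [ 3.02 -0.11  0.61]
-0.12 [ 4.01 -0.11  0.76]
-0.115 [ 4.5  -0.11  0.84]
-0.11 [ 5.   -0.11  0.91]
```

View pics/top1.png

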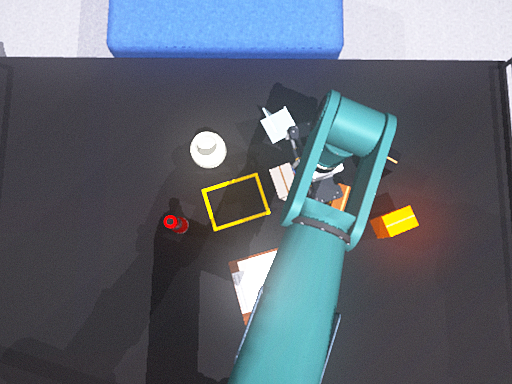

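Top view: arm overhead, the carton's front part visible at (280,182), square to the outline. The force is light and it slides upright. I push on.

Call:
move_arm(deltas=[0,0,0,0.6,0,0.09,0.15,0,0,0,1.2,0,0.19,0.15,0,0,0,1.9,0,0.29,0.15,0,0,0,2.6,0,0.4,0.15,0,0,0,3.3,0,0.51,0.15,0,0,0,4,0,0.62,0.15,0,0,0,4.4,0,0.68,0.15,0,0,0,4.6,0,0.71,0.15])

```text
time: 4.6
tool_pos: [0.625, -0.0793, 0.0293]
ee_rot: [-3.141, -0.148, 1.889]
wrist_force: [0.8, -0.2, -0.2]
width: 0.0396
finger_force: 0.0
```

Call:
move_arm(deltas=[0,0,0,0,0,0,0.15,0,0,0,0,0,0,0.15,0,0,0,0,0,0,0.15])

```text
time: 4.9
tool_pos: [0.6252, -0.0802, 0.0292]
ee_rot: [-3.141, -0.148, 1.888]
wrist_force: [0.5, 0.7, -0.5]
width: 0.0399
finger_force: 0.0
```

```bash
python3 c.py top2
```

```text
Traceback (most recent call last):
  File "c.py", line 9, in <module>
    print('n',k.sum(),q.min(0).round(3),q.max(0).round(3));
                      ~~~~~^^^
ValueError: zero-size array to reduction operation minimum which has no identity
```

```bash
sed -i 's/&(h\[:,2\]>150)&(h\[:,1\]<60)//' c.py; python3 c.py top3
```

```text
Traceback (most recent call last):
  File "c.py", line 9, in <module>
    print('n',k.sum(),q.min(0).round(3),q.max(0).round(3));
                      ~~~~~^^^
ValueError: zero-size array to reduction operation minimum which has no identity
```

View pics/top3.png

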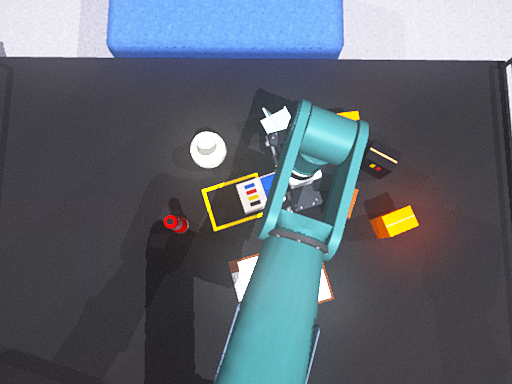

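The carton now shows its label face up, from (240,195) to (275,190): it tipped forward and lies flat during the second push. I measure where it lies, and check whether it was already leaning in the earlier picture.

Run:
```python
from g import *
for t in('top1','top2','top3'):
    s=dict(np.load(t+'.npz')); v,u=np.mgrid[150:230,190:330]; uv=np.c_[u.ravel(),v.ravel()]; p=pts(s,uv); z=toz(p)
    print(t)
    for y in(-.02,0,.02):
        k=(abs(z[:,1]-y)<.003)&(z[:,0]>-.19)&(z[:,0]<.06)&(p[:,2]>.012)&(p[:,2]<.14)
        i=np.argsort(z[k,0]); print(y,' '.join(f'{a*1000:.0f}:{b*1000:.0f}' for a,b in zip(z[k,0][i],p[k,2][i])))
    k=(p[:,2]>.04)&(p[:,2]<.06)&(abs(z[:,1])<.07)&(z[:,0]>-.1)&(z[:,0]<.1)
    if k.sum()>20: print(k.sum(),cv2.minAreaRect((z[k]*1000).astype(np.float32)))
```

```text
top1
-0.02 -166:90 -164:43 -162:74 -161:53 -159:61 -156:77 -154:86 -152:93 -150:103 -148:110 -147:112 -146:111 -145:113 -144:112 -144:111 -143:111 -142:114 -141:112 -140:109 -139:109 -138:108 -137:112 -137:110 -136:105 -136:112 -134:110 -133:109 -131:110 -131:108 -130:110 -129:109 -128:105 -127:104 -126:107 -125:106 -124:106 -124:107 -123:107 -122:106 -121:104 -120:104 -119:103 -118:103 -117:107 -116:106 -116:105 -114:106 -113:107 -112:103 -111:108 -110:105 -109:103 -108:102 -107:106 -106:104 -105:103 -104:104 -103:103 -102:102 -101:101 -100:102
0 -149:111 -147:111 -146:110 -145:112 -144:110 -143:109 -142:109 -141:109 -139:110 -139:110 -138:107 -137:109 -136:111 -135:112 -134:112 -134:107 -132:107 -131:110 -131:107 -129:107 -129:106 -127:109 -127:106 -125:104 -124:105 -123:107 -123:107 -122:106 -122:105 -120:103 -119:105 -118:106 -118:105 -117:108 -116:105 -115:105 -114:106 -113:105 -112:105 -111:105 -110:105 -110:100 -109:103 -108:102 -107:102 -106:100 -105:103 -105:102 -103:103 -103:102 -102:103 -100:101
0.02 -133:109 -132:108 -130:107 -129:108 -128:110 -127:106 -126:107 -126:104 -
[... 2995 characters left out ...]
9 -40:49 -38:50 -38:48 -37:48 -35:48 -34:49 -33:51 -32:50 -30:52 -30:47 -29:49 -27:51 -27:49 -25:49 -24:49 -23:46 -22:50 -20:49 -19:46 -17:48 -17:46 -15:46 -14:28
0.02 -78:47 -77:52 -76:49 -75:50 -74:49 -73:50 -73:47 -72:46 -70:48 -70:49 -68:50 -67:51 -65:48 -64:53 -62:50 -62:49 -60:44 -59:49 -59:47 -58:49 -57:48 -56:53 -55:51 -54:50 -52:49 -52:49 -51:47 -50:51 -49:48 -49:49 -47:50 -46:52 -45:50 -44:50 -42:50 -42:50 -41:50 -39:46 -38:50 -37:49 -36:49 -35:49 -34:50 -33:49 -32:52 -32:46 -31:48 -29:50 -28:48 -27:47 -26:47 -25:51 -24:49 -23:50 -21:52 -21:50 -19:50 -18:48 -18:49 -16:46 -15:48
863 ((-57.64461898803711, 2.2331695556640625), (85.31858825683594, 72.2337646484375), 0.7277078628540039)
```

Run:
```python
from g import *
from bench import robot
s=dict(np.load('top1.npz')); v,u=np.mgrid[150:230,190:330]; uv=np.c_[u.ravel(),v.ravel()]; p=pts(s,uv); z=toz(p)
k=(abs(z[:,1])<.03)&(z[:,0]>-.145)&(z[:,0]<-.102)&(p[:,2]>.095)&(p[:,2]<.12)
print('slope',np.polyfit(z[k,0],p[k,2],1))
s=dict(np.load('top0.npz'));p=pts(s,uv); z=toz(p)
k=(abs(z[:,1])<.03)&(z[:,0]>-.17)&(z[:,0]<-.124)&(p[:,2]>.095)&(p[:,2]<.12)
print('slope0',np.polyfit(z[k,0],p[k,2],1))
w=snap(robot,'wrist','w1'); print(w['T_tool_cam'].round(3)); a=snap(robot,'side','side2')
x=np.hstack([w['image'],a['image']]); cv2.imwrite('pics/ws.png',cv2.cvtColor(cv2.resize(x,(800,300)),cv2.COLOR_RGB2BGR))
```

```text
slope [-0.21794529  0.07952559]
slope0 [-0.00314077  0.10315075]
[[-0.001  0.966  0.257  0.075]
 [ 1.     0.001 -0.001 -0.001]
 [-0.001  0.257 -0.966 -0.214]
 [ 0.     0.     0.     1.   ]]
```

View pics/ws.png

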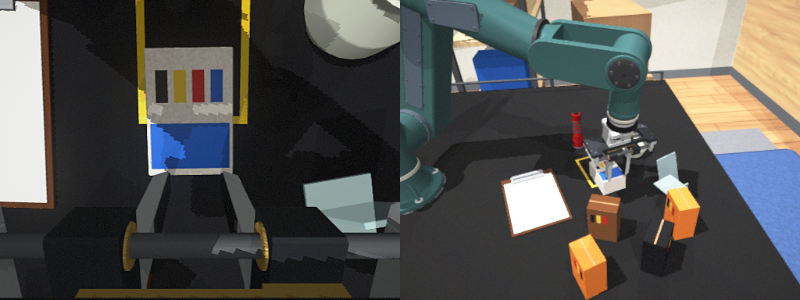

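The wrist/side composite shows the carton flat with its label up, top end inside the outline, fingers just behind it. The earlier picture measures a lean of 0.22 rad with the foot still at x ≈ -0.12. So it tipped during the low push, most likely because the wider upper part of the fingers touched it high. I'll try to push it back upright from its top end (pushing only), then redo the slide with more tilt and a lower tip.

Run:
```python
from g import *
from bench import robot
o=robot.get_obs(); print(o['tool_pos'],toz(o['tool_pos']),o['time'])
for a in[(-.1155,0,.2,.15),(.04,.002,.2,-.35)]: print(a,*[x.round(3) for x in delta(o,*a)])
```

```text
[ 0.62519484 -0.08007689  0.02922674] [-0.1152984  -0.00201616] 5.1
(-0.1155, 0, 0.2, 0.15) [  2.499  -0.207 -16.893] [-0.     0.002 -0.001]
(0.04, 0.002, 0.2, -0.35) [ 17.879  -0.415 -14.6  ] [-0.    -0.498 -0.   ]
```

Call:
move_arm(deltas=[0,0,0,0,0,-4,0.15,0,0,0,0.6,-0.1,-8,0.15,0,0,0,1.8,-0.2,-12,0.15,0,-0.05,0,2.5,-0.2,-16.5,0.15,0,-0.17,0,7,-0.4,-16,0.15,0,-0.29,0,11,-0.4,-15.5,0.15,0,-0.41,0,15,-0.4,-15,0.15,0,-0.5,0,17.9,-0.4,-14.6,0.15])

```text
time: 5.9
tool_pos: [0.5719, 0.0692, 0.2015]
ee_rot: [3.138, 0.355, 1.89]
wrist_force: [-0.2, 0.1, -0.8]
width: 0.04
finger_force: 0.0
```

Run:
```python
from g import *
from bench import robot
o=robot.get_obs(); print(o['tool_pos'],toz(o['tool_pos']),o['time'],o['ee_rot'])
for a in[(.03,.002,.1,-.35),(.015,.002,.04,-.35),(-.005,.002,.04,-.35)]: print(a,*[x.round(3) for x in delta(o,*a)])
# arc around pivot, contact (.105,.042) from pivot (-.119,0)
```

```text
[0.57191135 0.06921081 0.20153268] [0.0431655  0.00187519] 5.9 [3.1381435  0.35521483 1.88980819]
(0.03, 0.002, 0.1, -0.35) [ 2.297 -0.048  9.977] [0.004 0.005 0.001]
(0.015, 0.002, 0.04, -0.35) [ 2.977 -0.07  16.124] [0.004 0.005 0.001]
(-0.005, 0.002, 0.04, -0.35) [ 1.102 -0.074 16.82 ] [0.004 0.005 0.001]
```

Call:
move_arm(deltas=[0,0,0,0.6,0,3,0.15,0,0,0,1.5,0,7,0.15,0,0,0,2.3,0,10,0.15,0,0,0,2.7,0,13,0.15,0,0,0,3,0,15.5,0.15,0,0,0,3,0,16.1,0.15,0,0,0,3,0,16.1,0.15])

```text
time: 6.6
tool_pos: [0.5806, 0.0402, 0.0378]
ee_rot: [-3.139, 0.352, 1.889]
wrist_force: [0.0, -0.4, 0.8]
width: 0.0399
finger_force: 0.0
```

Run:
```python
from g import *
from bench import robot
o=robot.get_obs(); print(o['tool_pos'],toz(o['tool_pos']),o['time'],o['wrist_force'])
x0,z0=toz(o['tool_pos'])[0],o['tool_pos'][2]
print('touch',delta(o,-.010,.002,.04,-.35)[0].round(2))
P=np.array([-.119,0]); c=np.array([-.013,.042])-P; off=np.array([.004,0])
for b in np.radians([3,8,14,20,26,32,40,50,60,65]):
    q=P+np.array([[np.cos(b),-np.sin(b)],[np.sin(b),np.cos(b)]])@c
    q[0]-=.004 # press
    print(round(np.degrees(b)),q.round(3),delta(o,q[0],.002,q[1],-.35)[0].round(2))
```

```text
[0.58059878 0.04019759 0.03776438] [0.01289086 0.00270308] 6.6 [ 0.0243862  -0.37604936  0.83232049]
touch [-2.23  0.07  0.58]
3 [-0.019  0.047] [-3.36  0.07  0.2 ]
8 [-0.024  0.056] [-4.09  0.07 -0.48]
14 [-0.03   0.066] [-5.04  0.07 -1.2 ]
20 [-0.038  0.076] [-6.06  0.07 -1.82]
26 [-0.046  0.084] [-7.14  0.06 -2.33]
32 [-0.055  0.092] [-8.27  0.06 -2.72]
40 [-0.069  0.1  ] [-9.82  0.06 -3.06]
50 [-0.087  0.108] [-11.81   0.06  -3.17]
60 [-0.106  0.113] [-13.78   0.06  -2.94]
65 [-0.116  0.114] [-14.75   0.06  -2.69]
```

Call:
move_arm(deltas=[0,0,0,-1,0,0.26,0.15,0,0,0,-1.6,0,0.42,0.15,0,0,0,-2,0,0.52,0.15,0,0,0,-2,0,0.52,0.15])

```text
time: 7.0
tool_pos: [0.5886, 0.0204, 0.0419]
ee_rot: [3.14, 0.352, 1.887]
wrist_force: [-0.1, -0.3, -0.5]
width: 0.0403
finger_force: 0.0
```

```bash
cat > c2.py <<'E'
from g import *
from bench import robot
import sys
o=robot.get_obs(); s=snap(robot,'side',sys.argv[1]); t=snap(robot,'top',sys.argv[1]+'t')
print(o['tool_pos'].round(4),toz(o['tool_pos']).round(4),o['wrist_force'].round(2),o['finger_force'])
v,u=np.mgrid[140:235,190:340]; uv=np.c_[u.ravel(),v.ravel()]; p=pts(t,uv); z=toz(p)
k=(p[:,2]>.012)&(p[:,2]<.14)&(abs(z[:,1]+.025)<.004)&(z[:,0]>-.2)&(z[:,0]<.06)
i=np.argsort(z[k,0]); print(' '.join(f'{a*1000:.0f}:{b*1000:.0f}' for a,b in zip(z[k,0][i][::2],p[k,2][i][::2])))
E
python3 c2.py a1
```

```text
[0.5886 0.0204 0.0419] [-0.0084  0.0013] [-0.1  -0.26 -0.45] 0.0
-119:46 -117:50 -116:47 -114:46 -112:52 -111:52 -110:45 -109:46 -107:49 -105:49 -104:49 -102:49 -100:51 -99:48 -97:51 -96:52 -95:47 -92:47 -91:48 -89:49 -87:50 -86:51 -84:49 -83:52 -82:48 -80:47 -79:49 -77:48 -76:48 -74:52 -72:50 -71:45 -69:49 -68:46 -66:47 -65:49 -63:51 -61:50 -60:47 -58:51 -57:50 -55:44 -54:48 -52:50 -51:49 -49:45 -47:47 -46:47 -44:48 -44:48 -42:52 -40:49 -39:47 -37:49 -36:50 -34:51 -33:49 -31:49 -29:49 -29:48 -27:49 -26:48 -24:47 -22:44 -20:49 -18:50 -16:51 -15:51 -6:82 -5:84 -3:89 -2:89 1:97 2:100 3:106 4:108 5:112 6:112 8:114 9:121 10:122 11:129 12:126 13:132 14:136
```

Run:
```python
from g import *
from bench import robot
o=robot.get_obs(); print(o['wrist_force'])
P=np.array([-.119,0]); c=np.array([-.009,.042])-P
for b in np.radians([0,2,5,10,15,20,30]):
    q=P+np.array([[np.cos(b),-np.sin(b)],[np.sin(b),np.cos(b)]])@c
    print(round(np.degrees(b)),q.round(3),delta(o,q[0]-.003,.0013,q[1],-.352)[0].round(2))
```

```text
[-0.79488607 -0.57803126  0.49182216]
0 [-0.009  0.042] [-0.44  0.04  0.07]
2 [-0.011  0.046] [-0.71  0.04 -0.23]
5 [-0.013  0.051] [-1.15  0.04 -0.67]
10 [-0.018  0.06 ] [-1.92  0.04 -1.35]
15 [-0.024  0.069] [-2.74  0.04 -1.96]
20 [-0.03   0.077] [-3.62  0.04 -2.5 ]
30 [-0.045  0.091] [-5.5   0.05 -3.33]
```

Call:
move_arm(deltas=[0,0,0,-0.45,0,0.1,0.15,0,0,0,-0.7,0,-0.2,0.15,0,0,0,-1.15,0,-0.65,0.15,0,0,0,-1.5,0,-1,0.15])

```text
time: 7.5
tool_pos: [0.5914, 0.0108, 0.056]
ee_rot: [3.141, 0.352, 1.889]
wrist_force: [0.1, -0.1, -0.2]
width: 0.0402
finger_force: 0.0
```

```bash
python3 c2.py a2
```

```text
[0.5914 0.0108 0.056 ] [-0.0184  0.0016] [ 0.15 -0.13 -0.16] 0.0
-119:49 -117:47 -115:51 -114:47 -112:51 -111:46 -109:50 -108:48 -106:49 -105:47 -103:45 -101:49 -100:47 -98:49 -96:52 -95:48 -94:48 -92:50 -90:49 -89:49 -87:48 -86:48 -84:48 -83:50 -81:47 -79:49 -78:51 -76:49 -75:50 -73:48 -72:46 -70:50 -69:48 -67:46 -66:46 -64:44 -62:46 -61:50 -59:51 -58:50 -56:48 -54:49 -53:50 -51:47 -50:45 -48:49 -47:47 -45:50 -44:50 -43:53 -41:49 -40:50 -38:52 -36:50 -35:46 -33:50 -32:49 -30:51 -29:47 -27:49 -25:47 -23:49 -22:50 -20:47 -19:46 -18:49 -17:98 -16:96 -15:49 -14:29 -13:104 -12:107 -11:114 -9:107 -8:118 -7:122 -5:122 -4:128 -3:133 -1:137
```

Run:
```python
from g import *
from bench import robot
o=robot.get_obs()
for q in[(-.002,.056),(-.004,.042),(-.014,.042),(-.018,.042),(-.021,.043),(-.0225,.048),(-.0255,.054),(-.029,.060)]:
    print(q,delta(o,q[0],.0013,q[1],-.352)[0].round(2))
```

```text
(-0.002, 0.056) [ 1.58 -0.02 -0.52]
(-0.004, 0.042) [ 1.88 -0.02  0.87]
(-0.014, 0.042) [ 0.94 -0.02  1.21]
(-0.018, 0.042) [ 0.56 -0.02  1.35]
(-0.021, 0.043) [ 0.25 -0.02  1.36]
(-0.0225, 0.048) [-0.07 -0.02  0.94]
(-0.0255, 0.054) [-0.56 -0.02  0.48]
(-0.029, 0.06) [-1.09 -0.02  0.04]
```

Call:
move_arm(deltas=[0,0,0,1.58,0,-0.52,0.15,0,0,0,1.9,0,0.87,0.15,0,0,0,1.9,0,0.87,0.15,0,0,0,0.94,0,1.21,0.15,0,0,0,0.56,0,1.35,0.15,0,0,0,0.25,0,1.36,0.15,0,0,0,-0.07,0,0.94,0.15,0,0,0,-0.56,0,0.48,0.15])

```text
time: 8.4
tool_pos: [0.5933, 0.0041, 0.0531]
ee_rot: [-3.141, 0.352, 1.889]
wrist_force: [-0.7, -0.3, -0.8]
width: 0.0397
finger_force: 0.0
```

```bash
python3 c2.py a3
```

```text
[0.5933 0.0041 0.0531] [-0.0254  0.002 ] [-0.73 -0.34 -0.76] 0.0
-119:49 -116:48 -115:50 -113:49 -111:50 -110:47 -109:47 -107:52 -105:50 -104:51 -102:50 -101:48 -99:48 -97:51 -96:47 -94:48 -93:50 -92:52 -90:49 -89:53 -87:49 -86:45 -85:48 -83:49 -82:48 -80:49 -79:50 -77:52 -75:51 -73:48 -72:49 -70:46 -69:48 -68:50 -66:50 -65:48 -63:47 -61:50 -60:50 -59:52 -58:47 -56:48 -54:50 -53:50 -52:49 -51:47 -49:48 -47:50 -46:49 -43:49 -42:45 -40:53 -39:46 -37:50 -35:50 -33:52 -32:47 -30:48 -29:46 -28:49 -26:45 -25:51 -24:48 -22:44 -22:101 -21:104 -20:51 -19:50 -19:109 -18:110 -17:51 -16:113 -16:116 -15:45 -14:121 -13:120 -12:125 -11:133 -10:132 -8:137 -7:138
```

Run:
```python
from g import *
a=dict(np.load('a3.npz'));b=dict(np.load('a1.npz'))
c=[cv2.resize(x['image'][150:270,200:330],(400,369),interpolation=cv2.INTER_CUBIC) for x in(b,a)]
cv2.imwrite('pics/sc.png',cv2.cvtColor(np.hstack(c),cv2.COLOR_RGB2BGR))
```

```text
(no output)
```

View pics/sc.png

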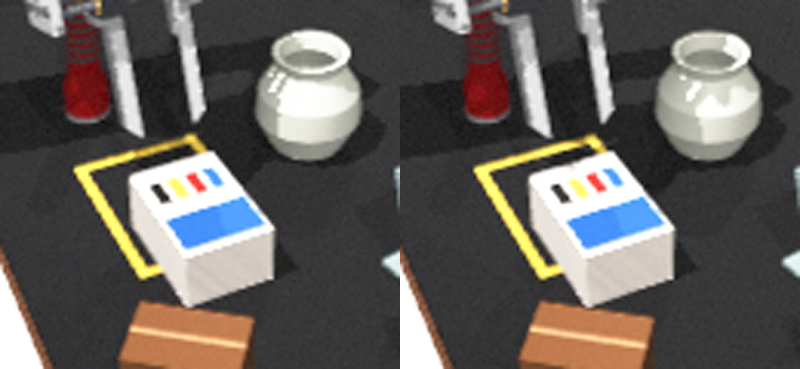

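In the crop (left a1, right a3), the fingertips at (140,130) and (200,120) end visibly short of the carton's top end at (175,160), though the reported TCP should touch it. I check the true tip position against the reported TCP.

Run:
```python
from g import *
a=dict(np.load('a3.npz'))
o={'tool_pos':np.array([.5933,.0041,.0531]),'ee_rot':[-3.141,.352,1.889]}
Rc=R.from_euler('xyz',o['ee_rot'])
def proj(s,P):
    f=192/np.tan(np.radians(float(s['fov_y']))/2); c=(np.atleast_2d(P)-s['origin'])@rot(s['orientation'])
    return np.c_[s['cx']+f*c[:,0]/-c[:,2], s['cy']-f*c[:,1]/-c[:,2]]
for e in(0,.01,.02,.03):
  print(e,proj(a,[o['tool_pos']+Rc.apply([0,y,-e]) for y in(-.026,.026)]).round(1).tolist())
v,u=np.mgrid[150:200,225:285]; uv=np.c_[u.ravel(),v.ravel()]; p=pts(a,uv)
q=Rc.inv().apply(p-o['tool_pos'])
k=(abs(abs(q[:,1])-.026)<.012)&(abs(q[:,0])<.03)&(q[:,2]<.02)&(q[:,2]>-.07)
for sg in(-1,1):
    kk=k&(np.sign(q[:,1])==sg); i=np.argsort(-q[kk,2])[:14]
    print(sg,kk.sum()); print((np.c_[uv[kk][i],q[kk][i]*1000]).round(0).astype(int).tolist())
```

```text
0 [[247.8, 207.2], [267.8, 201.5]]
0.01 [[247.1, 203.3], [267.1, 197.6]]
0.02 [[246.4, 199.3], [266.5, 193.7]]
0.03 [[245.6, 195.3], [265.8, 189.7]]
-1 94
[[249, 194, -9, -20, -34], [248, 194, -9, -22, -34], [249, 193, -7, -19, -36], [248, 193, -10, -22, -37], [247, 193, -9, -25, -38], [246, 193, -9, -27, -38], [248, 192, -8, -21, -39], [247, 192, -8, -24, -40], [248, 191, -8, -21, -41], [246, 192, -12, -27, -41], [247, 191, -7, -23, -42], [245, 192, -11, -30, -42], [243, 191, -1, -31, -42], [242, 190, 4, -31, -43]]
1 101
[[264, 189, -2, 21, -34], [265, 189, -6, 22, -34], [263, 188, 4, 21, -35], [266, 189, -12, 22, -35], [267, 188, -7, 27, -36], [264, 188, -2, 21, -36], [266, 188, -9, 24, -37], [263, 187, 4, 21, -37], [265, 188, -10, 21, -38], [267, 187, -10, 26, -39], [265, 187, -8, 22, -40], [266, 187, -10, 24, -40], [263, 186, 3, 22, -40], [264, 187, -8, 20, -40]]
```

Run:
```python
from g import *
from bench import robot
o=robot.get_obs(); Rc=R.from_euler('xyz',o['ee_rot'])
for n in('side','top'):
    s=robot.snapshot(n)
    v,u=np.mgrid[60:300,150:400]; uv=np.c_[u.ravel(),v.ravel()]; d=s['depth'][uv[:,1],uv[:,0]]
    q=Rc.inv().apply(pts(s,uv)-o['tool_pos'])[d>0]*1000
    for lo in range(0,110,10):
        k=(abs(q[:,0])<50)&(abs(q[:,1])>=lo)&(abs(q[:,1])<lo+10)&(q[:,2]<-22)&(q[:,2]>-250)
        if k.sum()>8: print(n,'|y|',lo,k.sum(),'zmax',np.percentile(q[k,2],97).round(0),'x',np.percentile(q[k,0],[3,97]).round(0), 'x for z>-110',np.percentile(q[k&(q[:,2]>-110),0],[3,97]).round(0) if (k&(q[:,2]>-110)).sum()>3 else None)
```

```text
side |y| 0 433 zmax -143.0 x [-38.  21.] x for z>-110 None
side |y| 10 405 zmax -84.0 x [-36.  19.] x for z>-110 [-9. -2.]
side |y| 20 820 zmax -41.0 x [-34.   7.] x for z>-110 [-12.   6.]
side |y| 30 600 zmax -53.0 x [-35.  19.] x for z>-110 [-11.   9.]
side |y| 40 202 zmax -129.0 x [-34.  23.] x for z>-110 None
side |y| 50 109 zmax -141.0 x [-29.  23.] x for z>-110 None
side |y| 60 119 zmax -142.0 x [-35.  27.] x for z>-110 None
side |y| 70 333 zmax -132.0 x [-35.  27.] x for z>-110 None
side |y| 80 144 zmax -147.0 x [-36.  28.] x for z>-110 None
side |y| 100 22 zmax -22.0 x [31. 50.] x for z>-110 [31. 50.]
top |y| 0 147 zmax -144.0 x [-38. -23.] x for z>-110 None
top |y| 10 154 zmax -144.0 x [-37. -21.] x for z>-110 None
top |y| 20 313 zmax -38.0 x [-35.  -2.] x for z>-110 [-11.   3.]
top |y| 30 360 zmax -74.0 x [-35.  13.] x for z>-110 [-11.  -6.]
top |y| 40 194 zmax -142.0 x [-34.  18.] x for z>-110 None
top |y| 50 209 zmax -144.0 x [-29.  20.] x for z>-110 None
top |y| 60 303 zmax -145.0 x [-35.  27.] x for z>-110 None
top |y| 70 335 zmax -136.0 x [-35.  27.] x for z>-110 None
top |y| 80 263 zmax -161.0 x [-35.  27.] x for z>-110 None
```

The whole gripper sits 33 mm further back along tool z than the reported TCP. Both cameras agree, and the body begins at -130 mm instead of -97 mm. The "low" push therefore really touched at about 62 mm, with the grasp point at about 81 mm, so the carton tipped. From here I plan with the corrected tip.

```bash
cat >> g.py <<'E'
L=.033
def tip(o): return o['tool_pos']-L*R.from_euler('xyz',o['ee_rot']).as_matrix()[:,2]
def dtip(o,x,y,z,tilt):
    yaw=np.arctan2(zx[1],zx[0]); Rt=R.from_euler('xyz',[np.pi,0,yaw])*R.from_rotvec([0,tilt,0]); Rc=R.from_euler('xyz',o['ee_rot'])
    t=np.r_[fromz(x,y),z]+L*Rt.as_matrix()[:,2]-o['tool_pos']
    return (Rc.inv().apply(t)*100).round(2),(Rc.inv()*Rt).as_rotvec().round(3)
E
sed -i 's/^print(o\[.tool_pos.*/p=tip(o); print("tip",toz(p).round(4),p[2].round(4),o["wrist_force"].round(2),o["finger_force"],o["time"])/' c2.py c.py
python3 - <<'E'
from g import *
from bench import robot
o=robot.get_obs(); p=tip(o); print(toz(p),p[2])
for q in[(.01,.08),(.01,.042),(.0,.042),(-.005,.042),(-.008,.043)]: print(q,dtip(o,q[0],.002,q[1],-.352))
P=np.array([-.119,0]); c=np.array([-.005,.042])-P
for b in np.radians([2,5,8,11]):
    q=P+np.array([[np.cos(b),-np.sin(b)],[np.sin(b),np.cos(b)]])@c; q[0]-=.004
    print(q.round(3),dtip(o,q[0],.002,q[1],-.352)[0])
E
```

```text
[-0.01376738  0.00156791] 0.08427758300003246
(0.01, 0.08) (array([ 2.38, -0.05, -0.42]), array([ 0.001,  0.   , -0.001]))
(0.01, 0.042) (array([ 3.69, -0.05,  3.15]), array([ 0.001,  0.   , -0.001]))
(0.0, 0.042) (array([ 2.75, -0.05,  3.49]), array([ 0.001,  0.   , -0.001]))
(-0.005, 0.042) (array([ 2.28, -0.05,  3.67]), array([ 0.001,  0.   , -0.001]))
(-0.008, 0.043) (array([ 1.96, -0.05,  3.68]), array([ 0.001,  0.   , -0.001]))
[-0.011  0.046] [ 1.63 -0.05  3.49]
[-0.013  0.052] [ 1.18 -0.05  3.03]
[-0.016  0.057] [ 0.72 -0.05  2.59]
[-0.019  0.063] [ 0.23 -0.05  2.18]
```

Call:
move_arm(deltas=[0,0,0,2.4,0,-0.4,0.15,0,0,0,3.7,0,3.15,0.15,0,0,0,3.2,0,3.3,0.15,0,0,0,2.75,0,3.5,0.15,0,0,0,2.28,0,3.67,0.15,0,0,0,1.96,0,3.68,0.15,0,0,0,1.63,0,3.49,0.15,0,0,0,1.18,0,3.03,0.15])

```text
time: 9.4
tool_pos: [0.5932, 0.0044, 0.0209]
ee_rot: [3.142, 0.352, 1.888]
wrist_force: [-0.5, 0.7, -0.1]
width: 0.0396
finger_force: 0.0
```

```bash
python3 c2.py a4
```

```text
tip [-0.0136  0.0019] 0.0519 [-0.48  0.73 -0.15] 0.0 9.4
-126:49 -125:53 -123:51 -122:48 -120:48 -118:51 -117:46 -116:51 -115:46 -113:48 -112:47 -110:48 -109:48 -107:50 -105:51 -104:48 -102:49 -101:49 -100:49 -98:47 -97:50 -95:51 -94:47 -93:46 -91:51 -90:48 -88:51 -87:48 -85:47 -83:49 -82:50 -80:50 -79:50 -77:50 -75:50 -74:47 -73:47 -70:50 -69:49 -67:52 -65:48 -64:52 -62:47 -61:50 -59:48 -57:52 -56:50 -55:47 -53:49 -51:44 -50:46 -48:52 -47:50 -45:49 -43:49 -42:48 -40:49 -39:48 -37:46 -36:48 -35:47 -33:48 -32:48 -30:52 -29:52 -27:46 -26:48 -24:53 -22:65 -21:68 -19:72 -18:75 -16:80 -14:85 -13:90 -11:96 -11:97 -9:102 -8:102 -7:108 -6:107 -5:110 5:124
```

The carton slid back 7 mm without rising, because foot friction alone is too little. The black look-alike straight behind it can act as a backstop. I'll push the lying carton back against it, then push its top end up.

Run:
```python
from g import *
from bench import robot
o=robot.get_obs(); t=dict(np.load('top0.npz'))
v,u=np.mgrid[140:182,355:405]; uv=np.c_[u.ravel(),v.ravel()]; p=pts(t,uv); k=(p[:,2]>.09)&(p[:,2]<.13)
print('black',cv2.boxPoints(cv2.minAreaRect((toz(p[k])*1000).astype(np.float32))).round(0).tolist(),p[k,2].max())
v,u=np.mgrid[180:226,325:362]; uv=np.c_[u.ravel(),v.ravel()]; p=pts(t,uv); k=(p[:,2]>.09)&(p[:,2]<.13)
print('brown',cv2.boxPoints(cv2.minAreaRect((toz(p[k])*1000).astype(np.float32))).round(0).tolist())
for q in[(.005,.055),(.005,.04),(-.1,.04),(-.2,.04)]: print(q,dtip(o,q[0],0,q[1],-.352))
```

```text
black [[-409.0, 25.0], [-360.0, -27.0], [-323.0, 7.0], [-373.0, 60.0]] 0.10909004575062398
brown [[-284.0, 74.0], [-243.0, 44.0], [-200.0, 102.0], [-240.0, 132.0]]
(0.005, 0.055) (array([ 1.71,  0.08, -0.83]), array([ 0.002,  0.001, -0.002]))
(0.005, 0.04) (array([2.23, 0.07, 0.58]), array([ 0.002,  0.001, -0.002]))
(-0.1, 0.04) (array([-7.62,  0.08,  4.21]), array([ 0.002,  0.001, -0.002]))
(-0.2, 0.04) (array([-17.  ,   0.09,   7.67]), array([ 0.002,  0.001, -0.002]))
```

Call:
move_arm(deltas=[0,0,0,1.7,0.05,-0.8,0.15,0,0,0,2.25,0.07,0.6,0.15,0,0,0,1,0.07,1.05,0.15,0,0,0,-0.4,0.07,1.57,0.15,0,0,0,-2,0.08,2.15,0.15,0,0,0,-4,0.08,2.88,0.15,0,0,0,-6,0.08,3.62,0.15,0,0,0,-7.6,0.08,4.2,0.15])

```text
time: 10.3
tool_pos: [0.6211, -0.0792, 0.0071]
ee_rot: [-3.141, 0.352, 1.887]
wrist_force: [0.6, 1.5, -0.6]
width: 0.04
finger_force: 0.4
```

```bash
cat > c3.py <<'E'
from g import *
from bench import robot
import sys
o=robot.get_obs(); t=snap(robot,'top',sys.argv[1]); a=snap(robot,'side',sys.argv[1]+'s')
p=tip(o); print("tip",toz(p).round(4),p[2].round(4),o["wrist_force"].round(2),o["time"])
lo,hi=float(sys.argv[2]),float(sys.argv[3])
for n,s in(('top',t),('side',a)):
    v,u=np.mgrid[100:300,180:400]; uv=np.c_[u.ravel(),v.ravel()]; q=pts(s,uv); z=toz(q); d=s['depth'][uv[:,1],uv[:,0]]
    h=cv2.cvtColor(s['image'],cv2.COLOR_RGB2HSV)[uv[:,1],uv[:,0]]
    k=(d>0)&(q[:,2]>lo)&(q[:,2]<hi)&(abs(z[:,1])<.07)&(z[:,0]>-.33)&(z[:,0]<.1)&(h[:,2]>70)&((h[:,1]<60)|((h[:,0]>100)&(h[:,0]<125)))
    m=np.zeros(s['depth'].shape,np.uint8); m[uv[k,1],uv[k,0]]=1
    m=cv2.morphologyEx(m,cv2.MORPH_CLOSE,np.ones((5,5),np.uint8)); nn,lab,st,_=cv2.connectedComponentsWithStats(m)
    if nn<2: print(n,'none'); continue
    b=1+np.argmax(st[1:,4]); k&=lab[uv[:,1],uv[:,0]]==b
    print(n,k.sum(),cv2.boxPoints(cv2.minAreaRect((z[k]*1000).astype(np.float32))).round(0).tolist(),'z',np.percentile(q[k,2],[5,50,95]).round(3))
E
python3 c3.py b1 .035 .06
python3 - <<'E'
from g import *
from bench import robot
o=robot.get_obs()
print(dtip(o,-.2,0,.04,-.352))
E
```

```text
tip [-0.1018  0.0016] 0.038 [ 0.58  1.54 -0.62] 10.3
top 966 [[-217.0, -35.0], [-103.0, -35.0], [-103.0, 37.0], [-217.0, 38.0]] z [0.045 0.049 0.052]
side 1272 [[-223.0, 38.0], [-223.0, -34.0], [-90.0, -34.0], [-90.0, 38.0]] z [0.04  0.049 0.051]
(array([-9.21,  0.21,  3.21]), array([-0.001,  0.001, -0.004]))
```

Call:
move_arm(deltas=[0,0,0,-1.5,0.03,0.53,0.15,0,0,0,-3,0.06,1.05,0.15,0,0,0,-4.5,0.1,1.58,0.15,0,0,0,-6,0.13,2.1,0.15,0,0,0,-7.5,0.17,2.62,0.15,0,0,0,-9,0.2,3.15,0.15,0,0,0,-9.8,0.2,3.42,0.15,0,0,0,-10.2,0.2,3.55,0.15])

```text
time: 11.2
tool_pos: [0.6564, -0.1793, 0.0086]
ee_rot: [-3.141, 0.352, 1.888]
wrist_force: [-1.3, 0.4, -0.1]
width: 0.0401
finger_force: 0.4
```

```bash
python3 c3.py b2 .035 .06
python3 - <<'E'
from g import *
from bench import robot
o=robot.get_obs(); p=tip(o); x=toz(p)[0]
P=np.array([x-.009-.105,0]); 
print('raise',dtip(o,x+.006,0,.045,-.352)[0],dtip(o,x+.001,0,.045,-.352)[0])
c=np.array([x,.046])-P
for b in np.radians([0,2,5,9,13,18,23,28]):
    q=P+np.array([[np.cos(b),-np.sin(b)],[np.sin(b),np.cos(b)]])@c; q[0]-=.003+.02*np.sin(b)
    print(q.round(3),dtip(o,q[0],0,q[1],-.352)[0])
E
```

```text
tip [-0.208  -0.0006] 0.0396 [-1.33  0.44 -0.06] 11.2
top 1045 [[-330.0, 56.0], [-327.0, -40.0], [-219.0, -37.0], [-222.0, 60.0]] z [0.045 0.049 0.052]
side 1304 [[-322.0, 45.0], [-318.0, -40.0], [-207.0, -35.0], [-210.0, 50.0]] z [0.043 0.049 0.051]
raise [ 0.38 -0.07 -0.7 ] [-0.09 -0.07 -0.53]
[-0.211  0.046] [-0.5  -0.07 -0.48]
[-0.213  0.05 ] [-0.85 -0.07 -0.77]
[-0.217  0.056] [-1.41 -0.07 -1.18]
[-0.222  0.063] [-2.19 -0.07 -1.7 ]
[-0.228  0.07 ] [-3.01 -0.07 -2.16]
[-0.237  0.079] [-4.07 -0.07 -2.68]
[-0.245  0.087] [-5.18 -0.07 -3.12]
[-0.255  0.094] [-6.32 -0.07 -3.47]
```

Call:
move_arm(deltas=[0,0,0,0.4,0,-0.65,0.15,0,0,0,-0.5,0,-0.35,0.15,0,0,0,-1.2,0,-0.2,0.15,0,0,0,-1.7,0,-0.35,0.15,0,0,0,-2.2,0,-0.7,0.15,0,0,0,-2.8,0,-1.1,0.15,0,0,0,-3.6,0,-1.6,0.15])

```text
time: 12.0
tool_pos: [0.665, -0.2055, 0.0365]
ee_rot: [-3.141, 0.352, 1.889]
wrist_force: [0.9, 1.4, -0.6]
width: 0.0397
finger_force: 0.0
```

```bash
python3 c3.py b3 .03 .12
python3 - <<'E'
from g import *
t=dict(np.load('b3.npz'))
v,u=np.mgrid[120:240,270:420]; uv=np.c_[u.ravel(),v.ravel()]; p=pts(t,uv); z=toz(p)
for y in(-.025,.03):
    k=(p[:,2]>.012)&(p[:,2]<.14)&(abs(z[:,1]-y)<.004)&(z[:,0]>-.45)&(z[:,0]<-.15); i=np.argsort(z[k,0])
    print(' '.join(f'{a*1000:.0f}:{b*1000:.0f}' for a,b in zip(z[k,0][i][::2],p[k,2][i][::2])))
E
```

```text
tip [-0.2356 -0.0006] 0.0675 [ 0.92  1.4  -0.57] 12.0
top 683 [[-330.0, -37.0], [-254.0, -37.0], [-254.0, 54.0], [-330.0, 54.0]] z [0.045 0.049 0.052]
side 1610 [[-323.0, 48.0], [-322.0, -37.0], [-212.0, -36.0], [-213.0, 49.0]] z [0.041 0.049 0.109]
-372:105 -369:105 -368:102 -367:91 -366:84 -366:99 -366:77 -365:15 -364:35 -363:100 -330:48 -329:50 -328:49 -326:47 -324:48 -324:46 -321:49 -319:51 -318:48 -317:47 -316:48 -314:51 -312:48 -311:47 -309:50 -307:49 -307:49 -304:49 -303:52 -301:52 -299:51 -297:48 -296:49 -294:52 -293:47 -292:48 -289:51 -289:47 -286:50 -285:53 -284:47 -283:47 -280:49 -278:53 -277:46 -275:49 -273:45 -272:45 -269:52 -269:48 -267:48 -265:49 -264:49 -262:50 -260:50 -259:48
-414:101 -413:101 -411:105 -407:108 -406:102 -405:101 -404:104 -403:100 -402:99 -400:104 -398:103 -396:105 -395:104 -394:105 -393:100 -392:101 -389:106 -389:103 -386:106 -386:101 -385:101 -383:104 -381:105 -379:105 -378:99 -377:106 -375:105 -373:104 -371:105 -370:102 -368:107 -367:101 -366:104 -364:104 -363:102 -361:101 -360:101 -358:107 -357:101 -357:70 -356:21 -355:91 -355:105 -355:32 -355:69 -355:81 -354:101 -354:64 -354:30 -353:102 -353:77 -353:45 -352:36 -352:53 -352:72 -352:100 -351:22 -351:93 -351:96 -351:88 -350:64 -350:18 -350:49 -350:102 -350:84 -349:61 -348:37 -331:47 -329:49 -328:49 -326:47 -325:48 -323:49 -320:51 -319:49 -318:49 -317:47 -316:49 -313:47 -312:48 -310:50 -309:46 -307:50 -305:48 -304:54 -303:47 -301:50 -300:48 -298:45 -296:52 -295:53 -293:48 -292:48 -290:48 -288:49 -287:46 -285:51 -284:49 -282:49 -281:48 -279:48 -278:48 -276:48 -274:49 -273:48 -271:50 -269:50 -268:53 -267:51 -265:49 -263:47 -262:46 -260:47
```

The white carton slid and the black one gave way about 7 mm, so friction and a loose backstop don't suffice. Instead I'll put one finger on top of the foot end, pressing it to the cart, while the other pushes the top end back and up. That is still pure pushing. I check joint room and prepare the pose.

```bash
cat >> g.py <<'E'
ZY3=np.r_[zy,0]
def dt2(o,x,y,z,tilt,psi=None,L=L):
    """tip-midpoint target in zone coords, tilt about -zone y, tool yaw psi (default tool y along -zone x)"""
    if psi is None: psi=np.arctan2(zx[1],zx[0])-np.pi/2
    Rt=R.from_rotvec(-ZY3*tilt)*R.from_euler('xyz',[np.pi,0,psi]); Rc=R.from_euler('xyz',o['ee_rot'])
    t=np.r_[fromz(x,y),z]+L*Rt.as_matrix()[:,2]-o['tool_pos']
    return (Rc.inv().apply(t)*100).round(2),(Rc.inv()*Rt).as_rotvec().round(3)
E
python3 - <<'E'
from g import *
from bench import robot
o=robot.get_obs(); print(o['joint_positions'].round(3))
print(dt2(o,-.20,0,.17,-.352,1.889)); print(dt2(o,-.28,0,.17,0))
E
```

```text
[-0.218  0.337  1.39  -0.32   1.242 -0.457]
(array([ -0.03,  -0.14, -10.72]), array([ 0.002,  0.002, -0.002]))
(array([-6.4 , -0.13, -8.14]), array([0.28 , 0.276, 1.551]))
```

Call:
move_arm(deltas=[0,0,0,0,0,-3.5,0.15,0,0,0,0,0,-7,0.15,0,0,0,0,0,-10.7,-0.87,0.025,0.025,0.14,-1,0,-10.4,-0.87,0.05,0.05,0.28,-2,0,-10,-0.87,0.075,0.075,0.42,-3,0,-9.5,-0.87,0.1,0.1,0.56,-4,0,-9,-0.87,0.127,0.125,0.7,-5,0,-8.7,-0.87])

```text
time: 12.9
tool_pos: [0.6704, -0.2213, 0.1346]
ee_rot: [3.071, 0.194, 1.162]
wrist_force: [-0.3, 0.3, 0.8]
width: 0.0845
finger_force: 0.0
```

Run:
```python
from g import *
from bench import robot
o=robot.get_obs(); print(o['joint_positions'].round(3))
print(dt2(o,-.26,0,.17,0))
```

```text
[-0.29   0.414  1.062 -0.201  1.617  0.098]
(array([ 0.16, -0.27, -0.3 ]), array([0.148, 0.153, 0.847]))
```

Call:
move_arm(deltas=[0.025,0.025,0.14,0,0,0,-0.87,0.05,0.05,0.28,0,-0.1,-0.1,-0.87,0.074,0.076,0.42,0.1,-0.1,-0.2,-0.87,0.1,0.1,0.56,0.1,-0.2,-0.3,-0.87,0.123,0.127,0.7,0.16,-0.27,-0.3,-0.87,0.148,0.153,0.847,0.16,-0.27,-0.3,-0.87,0.148,0.153,0.847,0.16,-0.27,-0.3,-0.87])

```text
time: 13.6
tool_pos: [0.6681, -0.2195, 0.1374]
ee_rot: [3.14, 0.001, 0.322]
wrist_force: [0.4, 0.3, 0.2]
width: 0.088
finger_force: 0.0
```

```bash
python3 c3.py d1 .035 .06
python3 - <<'E'
from g import *
from bench import robot
o=robot.get_obs(); print(o['joint_positions'].round(3),o['width'],o['ee_rot'])
Rc=R.from_euler('xyz',o['ee_rot'])
# tip check from side camera: per-finger lowest points in tool frame
s=dict(np.load('d1s.npz')); v,u=np.mgrid[60:260,180:400]; uv=np.c_[u.ravel(),v.ravel()]; q=Rc.inv().apply(pts(s,uv)-o['tool_pos'])*1000
for sg in(-1,1):
    k=(abs(q[:,0])<25)&(q[:,1]*sg>30)&(q[:,1]*sg<75)&(q[:,2]>-90)&(q[:,2]<-15)
    i=np.argsort(-q[k,2]); print(sg,k.sum(),q[k][i][:30:3].round(0).astype(int).tolist())
    for a,b in((-45,-25),(-60,-45),(-75,-60)):
        kk=k&(q[:,2]>a)&(q[:,2]<b)
        if kk.sum()>3: print(a,b,'y',np.percentile(q[kk,1],[5,95]).round(0),'x',np.percentile(q[kk,0],[5,95]).round(0))
E
```

```text
tip [-0.2611  0.0009] 0.1704 [0.38 0.28 0.23] 13.6
top 334 [[-330.0, 35.0], [-330.0, -17.0], [-251.0, -17.0], [-251.0, 35.0]] z [0.044 0.049 0.052]
side 1237 [[-324.0, 48.0], [-323.0, -38.0], [-224.0, -37.0], [-225.0, 49.0]] z [0.043 0.049 0.051]
[-3.950e-01  4.430e-01  1.001e+00 -1.000e-03  1.698e+00  8.490e-01] 0.08787289744816505 [3.14035413e+00 8.17725190e-04 3.26348135e-01]
-1 304 [[2, -45, -31], [-7, -44, -33], [5, -43, -34], [1, -43, -35], [2, -42, -36], [5, -43, -36], [7, -44, -37], [2, -43, -38], [-9, -44, -38], [-4, -43, -39]]
-45 -25 y [-50. -42.] x [-9.  9.]
-60 -45 y [-52. -43.] x [-10.   8.]
-75 -60 y [-54. -42.] x [-9.  8.]
1 308 [[-9, 46, -33], [-9, 46, -37], [-10, 50, -39], [-8, 49, -42], [5, 56, -42], [-8, 56, -43], [-9, 54, -43], [1, 57, -44], [5, 57, -45], [6, 58, -45]]
-45 -25 y [46. 57.] x [-10.   8.]
-60 -45 y [48. 58.] x [-10.   8.]
-75 -60 y [48. 57.] x [-10.   8.]
```

Run:
```python
from g import *
from bench import robot
o=robot.get_obs()
for q in[(-.262,.013,.09),(-.262,.013,.0545),(-.30,.015,.0545),(-.345,.016,.0545),(-.345,.016,.17)]: print(q,dt2(o,*q,0))
```

```text
(-0.262, 0.013, 0.09) (array([-1.28,  0.17,  8.04]), array([0.001, 0.001, 0.008]))
(-0.262, 0.013, 0.0545) (array([-1.27,  0.17, 11.59]), array([0.001, 0.001, 0.008]))
(-0.3, 0.015, 0.0545) (array([-1.5 ,  3.97, 11.59]), array([0.001, 0.001, 0.008]))
(-0.345, 0.016, 0.0545) (array([-1.64,  8.47, 11.6 ]), array([0.001, 0.001, 0.008]))
(-0.345, 0.016, 0.17) (array([-1.65,  8.48,  0.05]), array([0.001, 0.001, 0.008]))
```

Call:
move_arm(deltas=[0,0,0,-0.6,0.1,4,-0.87,0,0,0.008,-1.25,0.17,8,-0.87,0,0,0.008,-1.27,0.17,11,-0.87,0,0,0.008,-1.3,0.8,11.3,-0.87,0,0,0.008,-1.4,2.2,11.3,-0.87,0,0,0.008,-1.5,3.7,11.3,-0.87,0,0,0.008,-1.55,5.2,11.3,-0.87,0,0,0.008,-1.6,6.7,11.3,-0.87])

```text
time: 14.5
tool_pos: [0.6773, -0.289, 0.0285]
ee_rot: [3.136, -0.005, 0.316]
wrist_force: [0.3, 2.8, 2.0]
width: 0.0879
finger_force: 1.5
```

Call:
move_arm(deltas=[0,0,0,-0.05,1.2,0,-0.87,0,0,0,-0.05,2,0,-0.87,0,0,0,0,1.5,-4,-0.87,0,0,0,0.5,0,-8,-0.87,0,0,0,0.8,-3,-11.3,-0.87,0,0,0,1.2,-6.7,-11.3,-0.87])

```text
time: 15.1
tool_pos: [0.6687, -0.2221, 0.146]
ee_rot: [3.13, -0.01, 0.313]
wrist_force: [-0.1, 1.2, 0.1]
width: 0.0878
finger_force: 0.0
```

```bash
python3 c3.py d2 .035 .06;  python3 - <<'E'
from g import *
t=dict(np.load('d2.npz')); a=dict(np.load('d2s.npz'))
for s,(r,c) in((t,((100,250),(330,430))),(a,((250,384),(280,400)))):
    v,u=np.mgrid[r[0]:r[1],c[0]:c[1]]; uv=np.c_[u.ravel(),v.ravel()]; p=pts(s,uv); z=toz(p)
    rgb=s['image'][uv[:,1],uv[:,0]].max(1)
    k=(p[:,2]>.035)&(p[:,2]<.125)&(rgb<60)&(z[:,0]<-.32)&(z[:,1]>-.06)&(z[:,1]<.1)
    if k.sum()>5: print(k.sum(),z[k].min(0).round(3),z[k].max(0).round(3),np.percentile(p[k,2],[50,98]).round(3))
E
```

```text
tip [-0.2634  0.0014] 0.179 [-0.11  1.24  0.13] 15.1
top 201 [[-330.0, 35.0], [-330.0, -6.0], [-255.0, -6.0], [-255.0, 35.0]] z [0.043 0.049 0.051]
side 1586 [[-331.0, 47.0], [-330.0, -37.0], [-223.0, -35.0], [-224.0, 49.0]] z [0.042 0.049 0.051]
1780 [-0.508 -0.049] [-0.42   0.043] [0.049 0.051]
```

The black decoy tipped over and lies clear, 90 mm behind the white carton, which hasn't moved (foot at -0.330, top end at -0.224). Now I set the two-finger push-up pose: the rear finger over the foot end, the front finger beyond the top end.

Run:
```python
from g import *
from bench import robot
o=robot.get_obs()
for q in[(-.2675,.001,.09,-.09),(-.2675,.001,.050,-.09)]: print(q,dt2(o,*q))
```

```text
(-0.2675, 0.001, 0.09, -0.09) (array([-0.  ,  1.29,  8.44]), array([-0.087, -0.004,  0.002]))
(-0.2675, 0.001, 0.05, -0.09) (array([-0.02,  1.27, 12.44]), array([-0.087, -0.004,  0.002]))
```

Call:
move_arm(deltas=[-0.04,0,0,0,0.6,3,-1,-0.087,-0.004,0.002,0,1.29,6,-1,-0.087,-0.004,0.002,0,1.29,9,-1,-0.087,-0.004,0.002,0,1.27,11,-1,-0.087,-0.004,0.002,0,1.27,12,-1,-0.087,-0.004,0.002,0,1.27,12.4,-1,-0.087,-0.004,0.002,0,1.27,12.4,-1])

```text
time: 15.9
tool_pos: [0.6698, -0.2323, 0.014]
ee_rot: [3.053, 0.004, 0.313]
wrist_force: [0.1, -0.3, 0.9]
width: 0.0937
finger_force: 0.0
```

```bash
python3 c3.py d3 .035 .06
python3 - <<'E'
from g import *
from bench import robot
o=robot.get_obs(); p=tip(o); print(toz(p).round(4),p[2].round(4),o['ee_rot'],o['width'],o['wrist_force'].round(2))
F=np.array([-.3295,0]); 
m0=np.array([-.2715,.048]); # B pressed ~1mm, A pressed ~1-2mm
r=m0-F
for bd,pb,pa in[(0,.002,.001),(0,.004,.003),(3,.005,.003),(7,.005,.003),(11,.005,.003),(15,.005,.003),(20,.005,.003),(25,.005,.003),(30,.005,.003),(35,.005,.003)]:
    b=np.radians(bd); Rm=np.array([[np.cos(b),-np.sin(b)],[np.sin(b),np.cos(b)]])
    q=F+Rm@(r+[-pb,-pa]); print(bd,q.round(4),*dt2(o,q[0],.001,q[1],b-.09))
E
```

```text
tip [-0.2709  0.0032] 0.0469 [ 0.13 -0.32  0.92] 15.9
top 250 [[-332.0, 34.0], [-328.0, 6.0], [-224.0, 20.0], [-228.0, 48.0]] z [0.041 0.048 0.051]
side 1206 [[-342.0, 30.0], [-328.0, -43.0], [-206.0, -20.0], [-220.0, 53.0]] z [0.041 0.049 0.051]
[-0.271   0.0026] 0.048 [3.05160241e+00 2.02382614e-03 3.13416106e-01] 0.09399797128364251 [-0.72  0.12  0.25]
0 [-0.2735  0.047 ] [0.17 0.24 0.12] [-0.     0.002 -0.005]
0 [-0.2755  0.045 ] [0.17 0.42 0.34] [-0.     0.002 -0.005]
3 [-0.2789  0.0477] [0.17 0.61 0.09] [ 0.052  0.002 -0.005]
7 [-0.2824  0.0511] [ 0.17  0.76 -0.23] [ 0.122  0.002 -0.005]
11 [-0.2861  0.0543] [ 0.17  0.93 -0.55] [ 0.192  0.002 -0.005]
15 [-0.29    0.0572] [ 0.17  1.11 -0.86] [ 0.262  0.002 -0.005]
20 [-0.2951  0.0604] [ 0.17  1.38 -1.22] [ 0.349  0.002 -0.005]
25 [-0.3005  0.0632] [ 0.17  1.68 -1.56] [ 0.436  0.001 -0.005]
30 [-0.3061  0.0655] [ 0.17  2.   -1.87] [ 0.524  0.001 -0.005]
35 [-0.3119  0.0673] [ 0.17  2.35 -2.15] [ 0.611  0.001 -0.005]
```

```bash
cat > e.py <<'E'
from g import *
import sys
def edges(f):
    s=dict(np.load(f)); v,u=np.mgrid[150:330,200:400]; uv=np.c_[u.ravel(),v.ravel()]; p=pts(s,uv); z=toz(p)
    h=cv2.cvtColor(s['image'],cv2.COLOR_RGB2HSV)[uv[:,1],uv[:,0]]
    k=(p[:,2]>.045)&(p[:,2]<.053)&(h[:,2]>60)&((h[:,1]<70)|((h[:,0]>95)&(h[:,0]<128)))&(abs(z[:,1])<.07)&(z[:,0]>-.37)&(z[:,0]<-.18)
    z=z[k]
    for x in np.arange(-.34,-.2,.01):
        w=z[abs(z[:,0]-x)<.005]
        if len(w)>8: print(round(x,3),len(w),(w[:,1].min()*1000).round(0),(w[:,1].max()*1000).round(0))
for f in sys.argv[1:]: print(f); edges(f)
E
python3 e.py d2s.npz d3s.npz
```

```text
d2s.npz
-0.33 120 -35.0 36.0
-0.32 184 -37.0 36.0
-0.31 169 -37.0 36.0
-0.3 165 -36.0 35.0
-0.29 158 -35.0 35.0
-0.28 151 -36.0 36.0
-0.27 153 -36.0 36.0
-0.26 110 -36.0 36.0
-0.25 116 -35.0 48.0
-0.24 133 -35.0 36.0
-0.23 123 -35.0 36.0
d3s.npz
-0.33 117 -36.0 35.0
-0.32 148 -37.0 35.0
-0.31 108 -37.0 36.0
-0.3 103 -35.0 36.0
-0.29 103 -36.0 36.0
-0.28 112 -15.0 36.0
-0.27 109 -21.0 36.0
-0.26 74 -22.0 36.0
-0.25 71 -20.0 48.0
-0.24 102 -22.0 36.0
-0.23 104 -21.0 36.0
-0.22 19 -11.0 11.0
```

The carton is still square (y from -36 to +36 mm). I press lightly and begin the push-up.

Call:
move_arm(deltas=[0,0,-0.005,0.2,0.24,0.12,-1,0,0,-0.005,0.25,0.42,0.34,-1,0.025,0,-0.005,0.25,0.52,0.22,-1,0.052,0,-0.005,0.25,0.61,0.09,-1,0.087,0,-0.005,0.25,0.68,-0.07,-1,0.122,0,-0.005,0.25,0.76,-0.23,-1])

```text
time: 16.6
tool_pos: [0.6747, -0.2366, 0.0189]
ee_rot: [-3.106, 0.002, 0.32]
wrist_force: [-2.6, 4.6, 5.7]
width: 0.0939
finger_force: 4.0
```

```bash
cat > st.py <<'E'
from g import *
from bench import robot
import sys
o=robot.get_obs(); p=tip(o); s=snap(robot,'side',sys.argv[1])
print('tip',toz(p).round(4),p[2].round(4),'rot',o['ee_rot'].round(3),'F',(o['wrist_force'][:2]@zx).round(2),(o['wrist_force'][:2]@zy).round(2),o['wrist_force'][2].round(2),o['finger_force'],'j',o['joint_positions'].round(2))
# blue band / white rear face slope: fit plane on label face points
v,u=np.mgrid[120:340,180:420]; uv=np.c_[u.ravel(),v.ravel()]; q=pts(s,uv); z=toz(q)
h=cv2.cvtColor(s['image'],cv2.COLOR_RGB2HSV)[uv[:,1],uv[:,0]]
k=(h[:,0]>100)&(h[:,0]<122)&(h[:,1]>120)&(h[:,2]>60)&(abs(z[:,1])<.05)&(z[:,0]>-.45)&(z[:,0]<.1)&(q[:,2]>.005)&(q[:,2]<.15)
if k.sum()>20:
    A=np.c_[z[k,0],q[k,2]]; c=np.median(A,0); A=A[np.linalg.norm(A-c,axis=1)<.05]; uu,ss,vt=np.linalg.svd(A-A.mean(0)); d=vt[0]*np.sign(vt[0][0]+1e-9)
    print('blue n',len(A),'centre',A.mean(0).round(4),'slope deg',np.degrees(np.arctan2(d[1],d[0])).round(1),'yrange',np.percentile(z[k,1],[2,98]).round(3))
E
python3 st.py f1
```

```text
tip [-2.807e-01 -2.000e-04] 0.0519 rot [-3.106e+00  2.000e-03  3.200e-01] F 5.2 1.03 5.69 3.9972612292331178 j [-0.43  0.54  1.1   0.03  1.53  0.82]
blue n 338 centre [-0.3129  0.0522] slope deg 5.5 yrange [-0.031  0.031]
```

It is rising: the label face now slopes 5.5° and forces are about 5 N. I continue the arc.

```bash
cat > arc.py <<'E'
from g import *
import sys
F=np.array([-.3295,0]); r=np.array([-.2715,.048])-F
def pose(bd,pb=.005,pa=.003):
    b=np.radians(bd); Rm=np.array([[np.cos(b),-np.sin(b)],[np.sin(b),np.cos(b)]]); q=F+Rm@(r+[-pb,-pa]); return q[0],q[1],b-.09
def asobs(x,y,z,tilt):
    psi=np.arctan2(zx[1],zx[0])-np.pi/2; Rt=R.from_rotvec(-ZY3*tilt)*R.from_euler('xyz',[np.pi,0,psi])
    return {'tool_pos':np.r_[fromz(x,y),z]+L*Rt.as_matrix()[:,2],'ee_rot':Rt.as_euler('xyz')}
if __name__=='__main__':
    b0=float(sys.argv[1]); x,z,t=pose(b0); o=asobs(x,0,z,t)
    for b in map(float,sys.argv[2:]):
        x,z,t=pose(b); print(b,*[a.tolist() for a in dt2(o,x,0,z,t)])
E
python3 arc.py 7 11 15 19 23 27 31 35 39; python3 arc.py 39 43 47 51 55 59 62
```

```text
11.0 [-0.0, 0.13, -0.34] [0.07, -0.0, 0.0]
15.0 [-0.0, 0.28, -0.66] [0.14, 0.0, -0.0]
19.0 [0.0, 0.45, -0.98] [0.209, -0.0, 0.0]
23.0 [0.0, 0.65, -1.28] [0.279, 0.0, 0.0]
27.0 [-0.0, 0.86, -1.57] [0.349, 0.0, -0.0]
31.0 [0.0, 1.1, -1.84] [0.419, 0.0, -0.0]
35.0 [0.0, 1.35, -2.09] [0.489, -0.0, 0.0]
39.0 [-0.0, 1.62, -2.33] [0.559, 0.0, -0.0]
43.0 [0.0, 0.13, -0.34] [0.07, -0.0, 0.0]
47.0 [0.0, 0.28, -0.66] [0.14, -0.0, 0.0]
51.0 [0.0, 0.45, -0.98] [0.209, -0.0, 0.0]
55.0 [0.0, 0.65, -1.28] [0.279, -0.0, 0.0]
59.0 [-0.0, 0.86, -1.57] [0.349, -0.0, 0.0]
62.0 [-0.0, 1.04, -1.77] [0.401, -0.0, 0.0]
```

Call:
move_arm(deltas=[0.07,0,0,0,0.13,-0.34,-1,0.14,0,0,0,0.28,-0.66,-1,0.209,0,0,0,0.45,-0.98,-1,0.279,0,0,0,0.65,-1.28,-1,0.349,0,0,0,0.86,-1.57,-1])

```text
time: 17.15
tool_pos: [0.6778, -0.2457, 0.0363]
ee_rot: [-2.756, 0.0, 0.32]
wrist_force: [-0.8, 3.7, 9.2]
width: 0.0939
finger_force: 6.2
```

```bash
python3 st.py f2
```

```text
tip [-3.014e-01 -2.000e-04] 0.0669 rot [-2.756  0.     0.32 ] F 3.8 -0.39 9.18 6.187826041301605 j [-0.56  0.77  0.76  0.26  1.9   0.74]
blue n 463 centre [-0.3291  0.0564] slope deg 24.4 yrange [-0.021  0.031]
```

Call:
move_arm(deltas=[0.07,0,0,0,0.13,-0.34,-1,0.14,0,0,0,0.28,-0.68,-1,0.209,0,0,0,0.45,-1.0,-1,0.279,0,0,0,0.65,-1.32,-1,0.349,0,0,0,0.86,-1.62,-1])

```text
time: 17.7
tool_pos: [0.6824, -0.2597, 0.0498]
ee_rot: [-2.41, -0.004, 0.322]
wrist_force: [4.1, 0.7, 14.3]
width: 0.0941
finger_force: 7.6
```

```bash
python3 st.py f3
```

```text
tip [-3.258e-01 -1.000e-04] 0.0743 rot [-2.41  -0.004  0.322] F -0.65 -4.06 14.3 7.596266468003705 j [-0.65  1.11  0.29  0.54  2.3   0.85]
blue n 431 centre [-0.3525  0.0509] slope deg 43.4 yrange [-0.021  0.031]
```

It is at 43° and fully under control, but joint 3 is near its limit (0.29 of 0.27). From here, pressing the top end alone is enough, so I ease the tool tilt back while the front finger follows the arc.

Run:
```python
from g import *
from arc import pose,asobs,F
from bench import robot
o=robot.get_obs(); 
x,z,t=pose(47); oc=asobs(x,0,z,t); print('cmd vs meas',x,z,t)
for b,tau,len_,th in[(44,39,.102,.048),(46,36,.102,.046),(49,33,.102,.045),(52,30,.102,.044),(55,28,.102,.044),(58,26,.102,.044),(61,24,.102,.044),(64,22,.102,.044),(67,20,.102,.044),(70,20,.102,.044)]:
    B=np.radians(b); T=np.radians(tau); q=F+np.array([[np.cos(B),-np.sin(B)],[np.sin(B),np.cos(B)]])@[len_,th]-.047*np.array([np.cos(T),np.sin(T)])
    print(b,q.round(4),*[a.tolist() for a in dt2(oc,q[0],0,q[1],T)])
```

```text
cmd vs meas -0.3262650034895503 0.06945167238862847 0.730304748437335
44 [-0.326   0.0758] [-0.0, -0.28, -0.46] [-0.05, 0.0, -0.0]
46 [-0.3298  0.0777] [0.0, 0.05, -0.86] [-0.102, 0.0, -0.0]
49 [-0.336   0.0809] [0.0, 0.47, -1.54] [-0.154, 0.0, -0.0]
52 [-0.3421  0.084 ] [0.0, 0.89, -2.21] [-0.207, 0.0, -0.0]
55 [-0.3485  0.0867] [-0.0, 1.3, -2.87] [-0.242, 0.0, -0.0]
58 [-0.355   0.0892] [0.0, 1.72, -3.51] [-0.277, 0.0, -0.0]
61 [-0.3615  0.0914] [-0.0, 2.17, -4.14] [-0.311, 0.0, -0.0]
64 [-0.3679  0.0934] [-0.0, 2.63, -4.76] [-0.346, 0.0, -0.0]
67 [-0.3743  0.095 ] [-0.0, 3.1, -5.35] [-0.381, 0.0, -0.0]
70 [-0.3801  0.0948] [0.0, 3.55, -5.72] [-0.381, 0.0, -0.0]
```

Call:
move_arm(deltas=[-0.05,0,0,0,-0.1,-0.4,-1,-0.102,0,0,0,0.2,-0.86,-1,-0.154,0,0,0,0.62,-1.54,-1,-0.207,0,0,0,1.04,-2.21,-1,-0.242,0,0,0,1.45,-2.87,-1])

```text
time: 18.25
tool_pos: [0.6915, -0.2874, 0.0594]
ee_rot: [-2.654, 0.001, 0.321]
wrist_force: [-0.6, 2.4, 9.3]
width: 0.0938
finger_force: 4.0
```

```bash
python3 st.py f4
```

```text
tip [-3.484e-01 -2.000e-04] 0.0886 rot [-2.654e+00  1.000e-03  3.210e-01] F 2.48 -0.18 9.31 3.9879426173865795 j [-0.61  0.95  0.44  0.33  2.12  0.76]
blue n 726 centre [-0.3571  0.0515] slope deg 52.0 yrange [-0.03   0.031]
```

Run:
```python
from g import *
from arc import asobs,F
def Q(b,tau,len_=.1005,th=.044):
    B=np.radians(b); T=np.radians(tau); q=F+np.array([[np.cos(B),-np.sin(B)],[np.sin(B),np.cos(B)]])@[len_,th]-.047*np.array([np.cos(T),np.sin(T)]); return q[0],q[1],T
x,z,t=Q(55,28); oc=asobs(x,0,z,t)
for b,tau in[(58,26),(61,24),(64,22),(67,21),(70,20),(73,19)]:
    x,z,t=Q(b,tau); print(b,x.round(3),z.round(3),*[a.tolist() for a in dt2(oc,x,0,z,t)])
```

```text
58 -0.356 0.088 [0.0, 0.57, -0.52] [-0.035, 0.0, 0.0]
61 -0.362 0.09 [0.0, 1.14, -1.02] [-0.07, -0.0, 0.0]
64 -0.369 0.092 [-0.0, 1.73, -1.49] [-0.105, 0.0, -0.0]
67 -0.375 0.093 [-0.0, 2.28, -1.86] [-0.122, 0.0, -0.0]
70 -0.381 0.093 [0.0, 2.85, -2.2] [-0.14, 0.0, 0.0]
73 -0.387 0.094 [0.0, 3.42, -2.51] [-0.157, 0.0, -0.0]
```

Call:
move_arm(deltas=[-0.035,0,0,0,0.57,-0.52,-1,-0.07,0,0,0,1.14,-1.02,-1,-0.105,0,0,0,1.73,-1.49,-1,-0.122,0,0,0,2.28,-1.86,-1,-0.14,0,0,0,2.85,-2.2,-1,-0.157,0,0,0,3.42,-2.51,-1])

```text
time: 18.9
tool_pos: [0.7049, -0.3288, 0.0671]
ee_rot: [-2.813, -0.001, 0.319]
wrist_force: [-1.0, -0.8, 13.8]
width: 0.0936
finger_force: 6.1
```

```bash
python3 st.py f5; python3 c3.py f5t .095 .115
```

```text
tip [-3.871e-01  1.000e-04] 0.0983 rot [-2.813e+00 -1.000e-03  3.190e-01] F -0.4 1.23 13.77 6.12351581454277 j [-0.61  0.91  0.45  0.22  2.03  0.72]
blue n 599 centre [-0.3719  0.0427] slope deg 69.7 yrange [-0.029  0.031]
tip [-3.88e-01  1.00e-04] 0.0985 [ 0.22 -1.36 11.59] 18.95
top 355 [[-330.0, -37.0], [-301.0, -38.0], [-301.0, 35.0], [-330.0, 35.0]] z [0.096 0.102 0.108]
side 246 [[-330.0, 36.0], [-330.0, -23.0], [-299.0, -23.0], [-299.0, 36.0]] z [0.097 0.102 0.109]
```

Past balance, at about 70°. I ease the finger up and away so it settles upright.

Call:
move_arm(deltas=[0,0,0,0,0,-0.5,-1,0,0,0,0,0,-1,-1,0,0,0,0,-0.2,-1.6,-1,0,0,0,0,-0.5,-2.5,-1,0,0,0,0,-1.5,-5,-1,0,0,0,0,-3,-9,-1,0,0,0,0,-3.5,-11,-1])

```text
time: 19.75
tool_pos: [0.6928, -0.3224, 0.1719]
ee_rot: [-2.817, -0.005, 0.317]
wrist_force: [0.3, -0.7, 0.6]
width: 0.0937
finger_force: 0.0
```

```bash
python3 st.py f6; python3 c3.py f6t .095 .115;python3 - <<'E'
from g import *
from bench import robot
o=robot.get_obs(); print(dt2(o,-.33,0,.2,.3,1.889))
E
```

```text
tip [-0.3772  0.0097] 0.2032 rot [-2.817 -0.005  0.317] F -0.76 -0.09 0.59 0.0 j [-0.61  0.9   0.27  0.25  2.22  0.77]
blue n 390 centre [-0.3836  0.0306] slope deg 88.0 yrange [-0.029  0.031]
tip [-0.3772  0.0102] 0.2065 [-0.97  0.67  2.74] 19.8
top none
side none
(array([ 0.91, -4.4 ,  1.83]), array([-0.012, -0.023, -1.571]))
```

It's upright again (slope 88°, leading face at -0.333). Now the tool goes behind it for the true low push, with the corrected tip height.

Run:
```python
from g import *
from bench import robot
o=robot.get_obs()
print('half',dt2(o,-.36,0,.17,.2,.317+.7)); print('full',dt2(o,-.36,0,.17,.1,1.889))
```

```text
half (array([ 0.9 , -0.28,  3.71]), array([-0.114, -0.049, -0.699]))
full (array([0.9 , 0.04, 3.65]), array([-0.169, -0.18 , -1.565]))
```

Call:
move_arm(deltas=[-0.015,-0.016,-0.14,0.3,0,1.5,-0.5,-0.03,-0.032,-0.28,0.6,0,2.5,0.15,-0.046,-0.049,-0.425,0.9,0,3.6,0.15,-0.061,-0.065,-0.565,0.9,0,3.6,0.15,-0.077,-0.081,-0.71,0.9,0,3.6,0.15,-0.092,-0.098,-0.85,0.9,0,3.6,0.15,-0.107,-0.114,-0.99,0.9,0,3.6,0.15,-0.122,-0.13,-1.13,0.9,0,3.6,0.15])

```text
time: 20.7
tool_pos: [0.6987, -0.3095, 0.134]
ee_rot: [-3.04, -0.131, 1.455]
wrist_force: [-0.5, -0.2, -0.7]
width: 0.0402
finger_force: 0.0
```

Run:
```python
from g import *
from bench import robot
o=robot.get_obs(); p=tip(o); print(toz(p).round(4),p[2].round(4),o['joint_positions'].round(2),o['width'])
print('full',dt2(o,-.37,0,.15,.1,1.889),dt2(o,-.399,0,.13,.1,1.889))
```

```text
[-0.3615 -0.0013] 0.1665 [-0.53  0.75  0.56  0.08  1.98 -0.39] 0.040182167503111
full (array([-1.17,  0.59,  1.49]), array([-0.05 , -0.052, -0.429])) (array([-4.03,  1.97,  3.  ]), array([-0.05 , -0.052, -0.429]))
```

Call:
move_arm(deltas=[-0.017,-0.017,-0.14,-1,0.5,1,0.15,-0.034,-0.034,-0.28,-2.5,1.2,1.5,0.15,-0.05,-0.052,-0.429,-4,1.97,2.2,0.15,-0.05,-0.052,-0.429,-4.03,1.97,3,0.15,-0.05,-0.052,-0.429,-4.03,1.97,3,0.15])

```text
time: 21.2
tool_pos: [0.7094, -0.3462, 0.0957]
ee_rot: [-3.137, -0.104, 1.879]
wrist_force: [0.3, -0.1, -0.4]
width: 0.0398
finger_force: 0.0
```

```bash
python3 st.py g1; python3 c3.py g1t .095 .115
python3 - <<'E'
from g import *
from bench import robot
o=robot.get_obs(); print(dt2(o,-.4,0,.08,.1,1.889),dt2(o,-.4,0,.018,.1,1.889))
E
```

```text
tip [-0.3979  0.0012] 0.1285 rot [-3.137 -0.104  1.879] F -0.19 -0.22 -0.43 0.0 j [-0.56  0.75  0.62  0.07  1.85 -0.85]
blue n 355 centre [-0.3848  0.029 ] slope deg -89.6 yrange [-0.029  0.031]
tip [-0.3979  0.0008] 0.1298 [ 0.38  0.67 -0.74] 21.25
top 1 [[-254.0, 54.0], [-254.0, 54.0], [-254.0, 54.0], [-254.0, 54.0]] z [0.104 0.104 0.104]
side none
(array([-0.7 ,  0.02,  5.14]), array([-0.   , -0.   , -0.007])) (array([-1.32,  0.03, 11.31]), array([-0.   , -0.   , -0.007]))
```

Call:
move_arm(deltas=[0,0,0,-0.4,0,2,0.15,0,0,-0.007,-0.7,0,5,0.15,0,0,-0.007,-1,0,8,0.15,0,0,-0.007,-1.2,0,10,0.15,0,0,-0.007,-1.3,0,11.2,0.15,0,0,-0.007,-1.3,0,11.3,0.15])

```text
time: 21.95
tool_pos: [0.71, -0.3475, -0.0166]
ee_rot: [-3.139, -0.103, 1.89]
wrist_force: [-0.8, -0.2, -0.8]
width: 0.04
finger_force: 0.0
```

```bash
sed -i 's/z\[:,0\]>-.33)/z[:,0]>-.40)/' c3.py; python3 st.py g2
python3 - <<'E'
from g import *
from bench import robot
o=robot.get_obs(); 
for x in(-.385,-.36,-.32,-.28): print(x,dt2(o,x,0,.018,.1,1.889))
E
```

```text
tip [-0.3992  0.0011] 0.0162 rot [-3.139 -0.103  1.89 ] F 0.05 0.8 -0.84 0.0 j [-0.56  0.79  0.79  0.06  1.64 -0.87]
-0.385 (array([1.48, 0.06, 0.14]), array([-0.001, -0.001,  0.001]))
-0.36 (array([3.96, 0.06, 0.39]), array([-0.001, -0.001,  0.001]))
-0.32 (array([7.94, 0.06, 0.79]), array([-0.001, -0.001,  0.001]))
-0.28 (array([11.92,  0.07,  1.19]), array([-0.001, -0.001,  0.001]))
```

The reported TCP is below the table with no contact force, which confirms the tool offset. I push low with a short test first.

Call:
move_arm(deltas=[0,0,0,0.5,0,0.05,0.15,0,0,0,0.9,0,0.09,0.15,0,0,0,1.3,0,0.13,0.15,0,0,0,1.8,0,0.18,0.15,0,0,0,2.4,0,0.24,0.15,0,0,0,3,0,0.3,0.15])

```text
time: 22.6
tool_pos: [0.7013, -0.3196, -0.0141]
ee_rot: [3.141, -0.099, 1.89]
wrist_force: [1.0, -1.5, 1.1]
width: 0.04
finger_force: 0.9
```

```bash
python3 st.py g3; python3 c3.py g3t .09 .12
```

```text
tip [-0.3699  0.0006] 0.0188 rot [ 3.141 -0.099  1.89 ] F -1.78 -0.5 1.11 0.8736175126978196 j [-0.53  0.73  0.88  0.07  1.61 -0.85]
blue n 99 centre [-0.361   0.0221] slope deg 90.0 yrange [-0.025  0.036]
tip [-0.3685  0.0004] 0.0186 [ 0.74 -1.25  0.6 ] 22.65
top 507 [[-362.0, 35.0], [-361.0, -37.0], [-310.0, -36.0], [-311.0, 37.0]] z [0.097 0.103 0.106]
side 56 [[-319.0, 32.0], [-317.0, 1.0], [-308.0, 2.0], [-309.0, 33.0]] z [0.103 0.104 0.105]
```

It slides upright (slope 90°). I back off slightly, raise the tip to 26 mm to clear the brown carton, and continue.

Call:
move_arm(deltas=[0,0,0,-0.4,0,-0.04,0.15,0,0,0,-0.4,0,-0.84,0.15,0,0,0,0.1,0,-0.79,0.15,0,0,0,0.8,0,-0.72,0.15,0,0,0,1.8,0,-0.62,0.15,0,0,0,3,0,-0.5,0.15,0,0,0,4.2,0,-0.38,0.15,0,0,0,5.4,0,-0.26,0.15])

```text
time: 23.55
tool_pos: [0.6844, -0.2682, -0.0062]
ee_rot: [3.141, -0.099, 1.89]
wrist_force: [0.6, -1.9, 1.4]
width: 0.0399
finger_force: 0.9
```

Call:
move_arm(deltas=[0,0,0,1,0,0.1,0.15,0,0,0,2,0,0.2,0.15,0,0,0,3,0,0.3,0.15,0,0,0,4,0,0.4,0.15,0,0,0,5,0,0.5,0.15,0,0,0,6,0,0.6,0.15,0,0,0,7,0,0.7,0.15,0,0,0,7.5,0,0.75,0.15])

```text
time: 24.35
tool_pos: [0.6604, -0.1961, -0.0068]
ee_rot: [-3.141, -0.101, 1.891]
wrist_force: [1.2, -1.4, 1.7]
width: 0.0397
finger_force: 0.9
```

```bash
python3 st.py g4; python3 c3.py g4t .09 .12
```

```text
tip [-0.2399  0.0008] 0.0261 rot [-3.141 -0.101  1.891] F -1.7 -0.66 1.71 0.9042766482161824 j [-0.41  0.53  1.17  0.07  1.51 -0.74]
blue n 198 centre [-0.2313  0.0277] slope deg -88.6 yrange [-0.025  0.032]
tip [-0.2393  0.0008] 0.0261 [-0.73  0.51  0.67] 24.4
top 413 [[-232.0, -35.0], [-182.0, -35.0], [-181.0, 36.0], [-232.0, 37.0]] z [0.1   0.103 0.107]
side 102 [[-263.0, -23.0], [-253.0, -40.0], [-220.0, -21.0], [-230.0, -4.0]] z [0.09  0.098 0.116]
```

Call:
move_arm(deltas=[0,0,0,0.7,0,0.07,0.15,0,0,0,1.6,0,0.16,0.15,0,0,0,2.6,0,0.26,0.15,0,0,0,3.6,0,0.36,0.15,0,0,0,4.6,0,0.46,0.15,0,0,0,5.6,0,0.56,0.15,0,0,0,6.6,0,0.66,0.15,0,0,0,7.5,0,0.75,0.15])

```text
time: 25.3
tool_pos: [0.6369, -0.1249, -0.0065]
ee_rot: [3.141, -0.1, 1.89]
wrist_force: [0.3, -1.3, -0.5]
width: 0.0402
finger_force: 0.4
```

```bash
python3 st.py g5; python3 c3.py g5t .09 .12
```

```text
tip [-0.1648  0.0009] 0.0263 rot [ 3.141 -0.1    1.89 ] F -1.28 0.15 -0.53 0.3959866206969309 j [-0.33  0.44  1.3   0.08  1.46 -0.66]
blue n 177 centre [-0.1564  0.031 ] slope deg -88.4 yrange [-0.024  0.014]
tip [-0.1633  0.0008] 0.0263 [ 0.01  0.02 -0.09] 25.35
top 307 [[-148.0, 31.0], [-148.0, -36.0], [-104.0, -36.0], [-105.0, 31.0]] z [0.1   0.104 0.107]
side 106 [[-188.0, -23.0], [-177.0, -41.0], [-142.0, -19.0], [-153.0, -1.0]] z [0.093 0.103 0.115]
```

Call:
move_arm(deltas=[0,0,0,0.7,0,0.07,0.15,0,0,0,1.5,0,0.15,0.15,0,0,0,2.3,0,0.23,0.15,0,0,0,3.1,0,0.31,0.15,0,0,0,3.9,0,0.39,0.15,0,0,0,4.5,0,0.45,0.15,0,0,0,4.9,0,0.49,0.15,0,0,0,5.2,0,0.52,0.15])

```text
time: 26.25
tool_pos: [0.6207, -0.0759, -0.0065]
ee_rot: [3.142, -0.1, 1.89]
wrist_force: [-0.0, -1.5, -0.4]
width: 0.0398
finger_force: 0.6
```

Call:
move_arm(deltas=[0,0,0,0,0,0,0.15,0,0,0,0,0,0,0.15,0,0,0,-0.5,0,-0.05,0.15,0,0,0,-1,0,-0.1,0.15,0,0,0,-1,0,-0.1,0.15,0,0,0,-1,0,-0.1,0.15])

```text
time: 26.85
tool_pos: [0.624, -0.0862, -0.0067]
ee_rot: [-3.142, -0.1, 1.889]
wrist_force: [0.6, 1.1, -0.4]
width: 0.0403
finger_force: 0.0
```

```bash
python3 st.py g6; python3 c3.py g6t .09 .12
python3 - <<'E'
from g import *
from bench import robot
o=robot.get_obs(); p=tip(o); print(toz(p),p[2])
for q in[(-.125,.026,.1),(-.130,.085,.1),(-.115,.085,.1),(-.06,.085,.1)]: print(q,dt2(o,q[0],.0005,q[1],q[2],1.889))
E
```

```text
tip [-0.124  0.001] 0.0261 rot [-3.142 -0.1    1.889] F 0.83 -0.95 -0.38 0.0 j [-0.28  0.39  1.36  0.08  1.44 -0.61]
blue n 194 centre [-0.1038  0.0278] slope deg -90.0 yrange [-0.027  0.032]
tip [-0.1238  0.0011] 0.0261 [-0.01  0.23  1.03] 26.9
top 338 [[-104.0, -36.0], [-56.0, -36.0], [-56.0, 36.0], [-104.0, 36.0]] z [0.1   0.104 0.107]
side 104 [[-145.0, -23.0], [-137.0, -44.0], [-95.0, -27.0], [-103.0, -5.0]] z [0.092 0.099 0.114]
[-0.1236085   0.00100384] 0.026190481038752746
(-0.125, 0.026, 0.1) (array([-0.14,  0.05,  0.01]), array([-0.   , -0.   ,  0.001]))
(-0.13, 0.085, 0.1) (array([-0.05,  0.05, -5.92]), array([-0.   , -0.   ,  0.001]))
(-0.115, 0.085, 0.1) (array([ 1.44,  0.05, -5.77]), array([-0.   , -0.   ,  0.001]))
(-0.06, 0.085, 0.1) (array([ 6.92,  0.06, -5.21]), array([-0.   , -0.   ,  0.001]))
```

The carton stands still with its leading edge at -0.054 m, finger clear. Now I raise the finger and push near the top.

Call:
move_arm(deltas=[0,0,0,-0.1,0,-2,0.15,0,0,0,0,0,-4.5,0.15,0,0,0,0,0.05,-6.4,0.15,0,0,0,0.8,0.05,-6.32,0.15,0,0,0,1.4,0.05,-6.26,0.15,0,0,0,2,0.05,-6.2,0.15,0,0,0,2.6,0.05,-6.14,0.15,0,0,0,3.1,0.05,-6.09,0.15])

```text
time: 27.8
tool_pos: [0.6157, -0.0613, 0.056]
ee_rot: [-3.14, -0.101, 1.89]
wrist_force: [-0.6, -0.5, 0.8]
width: 0.04
finger_force: 0.3
```

```bash
python3 st.py k1; python3 c3.py k1t .08 .125
```

```text
tip [-0.0978  0.001 ] 0.0888 rot [-3.14  -0.101  1.89 ] F -0.31 0.76 0.77 0.2651767191127874 j [-0.24  0.32  1.32  0.08  1.55 -0.57]
blue n 349 centre [-0.0984  0.0352] slope deg 80.2 yrange [-0.029  0.031]
tip [-0.0971  0.0008] 0.0891 [ 0.53  0.53 -2.01] 27.85
top 144 [[-69.0, -35.0], [-48.0, -48.0], [-19.0, -0.0], [-40.0, 13.0]] z [0.1   0.104 0.107]
side 584 [[-112.0, -35.0], [-36.0, -35.0], [-35.0, 37.0], [-112.0, 37.0]] z [0.084 0.105 0.119]
```

Call:
move_arm(deltas=[0,0,0,0.5,0,0.05,0.15,0,0,0,1,0,0.1,0.15,0,0,0,1.5,0,0.15,0.15,0,0,0,2,0,0.2,0.15,0,0,0,2.5,0,0.25,0.15,0,0,0,3,0,0.3,0.15,0,0,0,3.3,0,0.33,0.15,0,0,0,3.3,0,0.33,0.15])

```text
time: 28.75
tool_pos: [0.6061, -0.0301, 0.0572]
ee_rot: [3.142, -0.1, 1.891]
wrist_force: [0.1, -0.2, 0.4]
width: 0.04
finger_force: 0.0
```

Call:
move_arm(deltas=[0,0,0,-0.5,0,-2,0.15,0,0,0,-2,0,-5,0.15,0,0,0,-5,0,-9,0.15,0,0,0,-9,0,-10,0.15,0,0,0,-12,0,-10,0.15,0,0,0,-14,0,-10,0.15])

```text
time: 29.35
tool_pos: [0.6537, -0.1752, 0.1429]
ee_rot: [3.141, -0.099, 1.888]
wrist_force: [-0.2, 0.3, -0.2]
width: 0.0401
finger_force: 0.0
```

```bash
python3 st.py k2; python3 c3.py k2t .035 .06
python3 - <<'E'
from g import *
for f in('k2.npz','k2t.npz'):
    s=dict(np.load(f)); v,u=np.mgrid[60:330,120:400]; uv=np.c_[u.ravel(),v.ravel()]; p=pts(s,uv); z=toz(p)
    for n,(a,b,c,d) in dict(vase=(-.03,.08,-.19,-.09),fl=(.12,.19,-.02,.06),stand=(-.19,-.1,-.21,-.11)).items():
        k=(z[:,0]>a)&(z[:,0]<b)&(z[:,1]>c)&(z[:,1]<d)&(p[:,2]>.03)&(p[:,2]<.14)
        if k.sum()>10: print(f,n,z[k].min(0).round(3),z[k].max(0).round(3),p[k,2].max().round(3))
s=dict(np.load('k2t.npz'))
cv2.imwrite('pics/fin.png',cv2.cvtColor(s['image'],cv2.COLOR_RGB2BGR))
E
```

```text
tip [-0.2178  0.0007] 0.1757 rot [ 3.141 -0.099  1.888] F 0.39 0.11 -0.19 0.0 j [-0.39  0.43  1.01  0.08  1.76 -0.69]
blue n 241 centre [-0.0226  0.0493] slope deg 0.3 yrange [-0.029  0.031]
tip [-0.2202  0.0015] 0.1741 [-0.39 -2.77 -0.64] 29.4
top 1175 [[-52.0, -36.0], [53.0, -36.0], [53.0, 36.0], [-52.0, 37.0]] z [0.045 0.049 0.052]
side 878 [[-52.0, -36.0], [55.0, -36.0], [55.0, 37.0], [-52.0, 37.0]] z [0.039 0.049 0.051]
k2.npz vase [-0.02  -0.173] [ 0.051 -0.108] 0.092
k2.npz fl [ 0.132 -0.004] [0.166 0.034] 0.131
k2.npz stand [-0.165 -0.19 ] [-0.128 -0.117] 0.096
k2t.npz vase [-0.019 -0.182] [ 0.068 -0.097] 0.095
k2t.npz fl [ 0.133 -0.004] [0.166 0.034] 0.134
k2t.npz stand [-0.164 -0.189] [-0.132 -0.117] 0.097
```

View pics/fin.png

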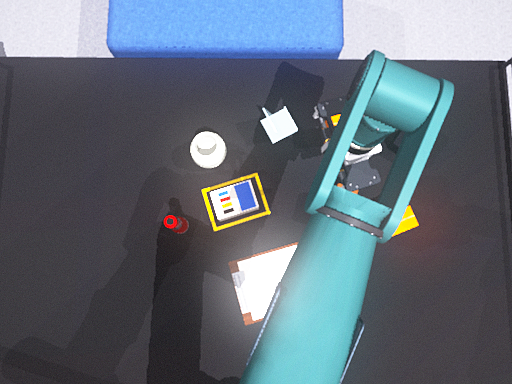

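The picture shows the carton lying centred in the outline at (235,200), from x = -52 to +53 mm and y = ±36 mm. The vase (208,149), flashlight (176,224) and stand (279,124) are unmoved. The gripper is clear, so I hand in.

```bash
python3 -c "
from bench import robot
print(robot.close_job())"
```

```text
the job is handed in; nothing more can be done
None
```

The job is handed in with the carton lying flat and centred in the outline after standing still at its edge, and the vase, flashlight and stand unmoved; but the first push tipped it early (reported tool tip about 33 mm off), possibly counting as a low-push failure, so I pushed it upright with two fingers, never gripping it, and repeated the sequence, knocking over the black look-alike carton on the way.

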